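# Knock the cast wax sticks out of their mould tubes and close the tin

### The job

The sealing-wax sticks have set and are stuck in the mould tubes of the rack. With the blue-handled push rod, push every stick out of its tube through the far end so that it slides down the chute into the green tin, lay the rod back flat on its grey mat, and put the lid on the tin and press it down until it snaps fully home all round. Do not pull sticks out of the tubes with the fingers, and do not disturb the other things on the table.

Things in the scene. Friction and masses are not known exactly. Their poses are not given: they have to be found in the camera images.
- rack: Fixed wooden mould rack, 230 mm (its x) by 124 mm (its y), carrying five parallel square aluminium tubes along its y axis, at rack x = -80, -40, 0, 40 and 80 mm, centre lines 104 mm above the table. Origin under its centre, on the table. Tubes run from rack y = +50 mm (entry mouths) to -30 mm (exit mouths). Nothing of the rack lies beyond y = +60 mm.
- tube1 (a point): Centre of the entry mouth of the tube at rack x = -80 mm (stick1's; sticks 2 to 5 follow towards +x); all five are alike. Bore 20 x 20 mm, outside 26 x 26 mm, 80 mm long towards rack -y, a 10 mm slot along its top shows the stick, whose centre lies 34 to 54 mm inside. A brass spring leaf on the -x side holds it: about 5 N pushes it out. It drops once the rod's end is 5 mm past the exit. The leaf bulges up to 3 mm into an empty bore.
- chute (a point): Middle of the lower edge of the steel chute that drops at 48 degrees from the exit mouths to the rim of the tin: rack y = -63 mm, 56 mm above the table. Thin lane walls stand on it, up to 100 mm above the table, ending at rack y = -60 mm.
- stick1: A square red sealing-wax stick, 18 x 18 mm and 36 mm long, 13 g, rigid; origin at its centre, its y axis along its length. It starts stuck inside one of the rack's tubes; absent (None) in some starts.
- stick2: A square red sealing-wax stick, 18 x 18 mm and 36 mm long, 13 g, rigid; origin at its centre, its y axis along its length. It starts stuck inside one of the rack's tubes; absent (None) in some starts.
- stick3: A square red sealing-wax stick, 18 x 18 mm and 36 mm long, 13 g, rigid; origin at its centre, its y axis along its length. It starts stuck inside one of the rack's tubes; absent (None) in some starts.
- stick4: A square red sealing-wax stick, 18 x 18 mm and 36 mm long, 13 g, rigid; origin at its centre, its y axis along its length. It starts stuck inside one of the rack's tubes; absent (None) in some starts.
- stick5: A square red sealing-wax stick, 18 x 18 mm and 36 mm long, 13 g, rigid; origin at its centre, its y axis along its length. It starts stuck inside one of the rack's tubes; absent (None) in some starts.
- tin: Fixed open green tin below the chute, axes parallel to the rack's; 206 mm (x) by 76 mm (y), 52 mm high, walls and floor 3 mm. Origin at the centre of its underside, on the table. In the inside of each short end wall, 47 mm up, sits a small sprung steel ball that catches the lid.
- lid: Loose green lid, 140 g. Plate 206 mm (its x) by 76 mm (its y), 5 mm thick, top 16 mm above the origin; the flange under it, 11 mm deep, 196 x 66 mm, rounded below, enters the tin with 2 mm play all round, either way round. Origin at the centre of the flange's lower edge (on the table at the start), z up. Home on the tin: origin 41 mm above the table, level, plate on the rim.
- lid_grip (a point): Middle of the pale wooden grip on the lid: 20 mm (lid x) by 50 mm (lid y), from 16 to 44 mm above the lid's origin; this point is 30 mm above it. Laid on the tin, the lid rests on two sprung balls with its origin about 48 mm above the table; pressed down with about 8 to 12 N it snaps past them and is home.
- rod: Loose push rod, 90 g: blue square handle 24 x 24 mm and 90 mm long, then a steel rod 10 mm in diameter and 120 mm long. Body x axis points along the rod to its tip. Origin on the underside of the handle at its front end (where the steel begins); the rod's axis is 12 mm above it. The centre of mass is about 19 mm behind the front of the handle. It lies flat on the mat at the start.
- rod_grip (a point): Point on the axis of the handle, 22 mm behind its front end: a good place to grip, across the 24 mm sides.
- rod_tip (a point): Centre of the free end of the steel rod, on its axis, 120 mm in front of the handle.
- rod_end (a point): Centre of the rear end of the handle, on its axis.
- mat: Fixed flat grey mat, 260 mm (its x) by 110 mm (its y), 3 mm thick, the rod's place. Origin at the centre of its underside. The whole rod must lie on it at the end, either way round.
- house1: Bystander: small dark wooden house block, about 50 x 40 x 61 mm, origin under its centre.
- house2: Bystander: as house1.
- house3: Bystander: as house1.
- glue_gun: Bystander: black glue gun lying on its side, about 200 x 120 x 38 mm; origin on the table under the middle of its barrel.
- paint_jar: Bystander: paint jar, 56 mm in diameter, 65 mm high, origin under its centre.
- brush: Bystander: paint brush lying on the table, about 200 mm long.
- bowl: Bystander: white bowl, 120 mm across, 50 mm high, origin under its centre.

How it is judged:
On the way, in this order (a step that is already met when the one before it is completed fails the run):
1. every wax stick is out of its tube and in the tin (x of stick1 in the frame of tin between -0.1 and 0.1 m and y of stick1 in the frame of tin between -0.036 and 0.036 m and z of each of stick1, stick2, stick3, stick4, stick5 in the frame of tin below 0.038 m and x of stick2 in the frame of tin between -0.1 and 0.1 m and y of stick2 in the frame of tin between -0.036 and 0.036 m and x of stick3 in the frame of tin between -0.1 and 0.1 m and y of stick3 in the frame of tin between -0.036 and 0.036 m and x of stick4 in the frame of tin between -0.1 and 0.1 m and y of stick4 in the frame of tin between -0.036 and 0.036 m and x of stick5 in the frame of tin between -0.1 and 0.1 m and y of stick5 in the frame of tin between -0.036 and 0.036 m), for 0.2 s.
2. the lid is pressed home on the tin (x of lid in the frame of tin between -0.006 and 0.006 m and y of lid in the frame of tin between -0.006 and 0.006 m and z of lid in the frame of tin below 0.0437 m and angle between the z axis of lid and the z axis of tin, either way round below 0.025 rad), for 0.2 s.
At the end, for the whole second after the job is handed in: Every stick lies in the tin; the lid is on the tin, centred within 6 mm, level within 0.025 rad and pressed down to within about 2.5 mm of fully home; the rod lies flat with both its ends over the grey mat (10 mm overhang along it and 5 mm across it allowed); rod and lid at rest (all of step 1 and all of step 2 and x of rod_tip in the frame of mat between -0.14 and 0.14 m and y of rod_tip in the frame of mat between -0.06 and 0.06 m and z of each of rod_tip, rod_end in the frame of mat below 0.03 m and x of rod_end in the frame of mat between -0.14 and 0.14 m and y of rod_end in the frame of mat between -0.06 and 0.06 m and linear speed of each of rod, lid below 0.02 m/s); the robot touches nothing.
It fails at once if a stick that is still in a tube is touched by the fingers ((contact force between the fingers and stick1 above 1 N and z of stick1 in the frame of rack above 0.098 m and x of stick1 in the frame of rack between -0.095 and 0.095 m and y of stick1 in the frame of rack between -0.045 and 0.065 m) or (contact force between the fingers and stick2 above 1 N and z of stick2 in the frame of rack above 0.098 m and x of stick2 in the frame of rack between -0.095 and 0.095 m and y of stick2 in the frame of rack between -0.045 and 0.065 m) or (contact force between the fingers and stick3 above 1 N and z of stick3 in the frame of rack above 0.098 m and x of stick3 in the frame of rack between -0.095 and 0.095 m and y of stick3 in the frame of rack between -0.045 and 0.065 m) or (contact force between the fingers and stick4 above 1 N and z of stick4 in the frame of rack above 0.098 m and x of stick4 in the frame of rack between -0.095 and 0.095 m and y of stick4 in the frame of rack between -0.045 and 0.065 m) or (contact force between the fingers and stick5 above 1 N and z of stick5 in the frame of rack above 0.098 m and x of stick5 in the frame of rack between -0.095 and 0.095 m and y of stick5 in the frame of rack between -0.045 and 0.065 m)).
It fails at once if a bystander is pushed more than 30 mm or knocked over (distance of any of house1, house2, house3, glue_gun, paint_jar, brush, bowl from where it was at the start of the episode above 0.03 m or angle between any of house1, house2, house3, paint_jar, bowl's own z axis and vertical above 0.6 rad).
Of stick1, stick2, stick3, stick4, stick5 only 3 to 5 are there at a start; the rules pass over those that are not, and their reading is None.
At some moment in a run one of lid, rod may be knocked a few centimetres aside while the robot is not near it.
Once in a run the grip may slacken for a moment while it holds something.
It also fails if it takes over 210 s, if anything falls off the work surface, if the arm or the gripper's body presses on something with over 40 N, if the wrist force passes 120 N, or if a joint passes its speed limit or range.

### The arm

A 6-joint arm with a two-finger parallel gripper is mounted at the origin on the work surface. World frame = base frame: x ahead of the robot, y to its left, z up, the work surface at z = 0. Lengths are in m, angles in rad, forces in N, time in s.
With the tool pointing down it reaches from about 0.225 to 0.875 m from the base axis. Payload 3.4 kg.
Tool frame: the origin (TCP) lies midway between the tips of the shut fingers; the grasp point (between the pads) lies 19 mm behind it (manip.grip_point_offset is the distance from the TCP to the grasp point, in m); z points along the fingers, y is the direction in which the jaws open and shut (so a half turn about z gives the same grasp; the last joint's range is limited). The gripper opens to 85 mm and grips with 20 to 120 N. Pads are 22 mm wide; open, the fingers measure 114 mm over their backs; the gripper's body (76 mm by 85 mm) begins 54 mm behind the grasp point. The pads swing forward as they close: fully open they stand 13 mm farther back than shut.
Start: joints at [-1.432, 0.276, 1.505, -0, 1.361, -0.121], TCP at [0.148, -0.556, 0.231] pointing down, gripper open.
Joint ranges: [-2.89, 2.89], [-0.75, 2.08], [0.22, 2.7], [-1.18, 4.32], [0.11, 2.71], [-2.7, 2.7]. Speed limits (rad/s): [2.57, 2.57, 3.14, 3.14, 3.14, 3.14].

### API

Orientations are given as a unit quaternion [x, y, z, w].
In Python, from workcell import get_obs, camera, ticket, manip gives the robot as it stands.
- The arm moves only by the tool carry_out, never from a script. Its argument "motion" is text: rows parted by semicolons, each of 4 numbers parted by spaces: the shift along the tool's x, y, z normalised to -1 to 1, where 1 is 600 mm, then the turn about the tool's z normalised to -1 to 1, where 1 is 90 degrees. A call has 1 to 5 rows; each row is the pose to reach, as a shift and turn from the pose commanded when the call began, along the tool's axes at that moment; what a row does not reach only later rows make up. A row lasts 1/12 s, in which the tool goes at most 41.7 mm and 7.16 degrees, less where a joint would pass 70% of its speed; a pose out of reach is approached as far as the arm can. A call with a number of a shift or a turn outside -1 to 1 is refused whole. A call with a gripper value outside its range is refused whole. "fingers" is the closure, from 0 (fully open) to 1 (shut), set as the call begins (left out, the last holds). The fingers move at their own pace and stop on an object; "squeeze" is the grip in N (left out, the last holds). Time passes only in rows, so rows that repeat a pose let the fingers close. It gives the time, the measured TCP pose, the force and the opening at its end, in the units of the state.
- get_obs(): the state, without advancing time (a new reading comes with each control period).
- camera(name): name is "scene" or "top"; returns a dict with "pixels" (400x640x3 uint8, blue, green, red), "mtx" (3x3 intrinsics, pixels), "T" (4x4, takes a point from camera to world coordinates). Camera axes: x right, y up, looking along -z (the intrinsics and any distortion apply to the point x, -y, -z); pixel columns grow to the right and rows downward; lengths in m; the calibration is good to about 2 mm. A picture is of the moment at which its call begins. There is no depth.
- ticket.hand_in(): hands the job in, once; it reports no verdict.
The state is a dict: "time_s": time; "joint_positions": joint angles; "qvel": joint speeds; "tau": joint torques, N m; "position": TCP position; "ee_rot": TCP orientation; "ft_force": force on the tool from outside, world axes, zero at the start; "ft_torque": the same for the moment, N m; "width": opening from 0.0 (shut) to 1.0 (fully open).
Only numpy, scipy, OpenCV 4.12 (cv2) and the standard library are available. Lean on these libraries where they do the work, as an engineer would, in place of code of your own. Each camera call takes 0.05 s, during which the arm holds its last target. There are 200 camera calls.

## Working session

There is one attempt and no reset: what is moved stays moved. The work goes in short steps, Python scripts to look and compute and a tool call to move; the robot and the scene stay as the last step left them, time stands still between calls to the robot, and variables do not carry over. Pictures are saved under pics/ and viewed, about 12 in all and at most 16, crops included, and the job is handed in when it is done.

Besides the shell and the picture viewer there is one more tool, called after "Request:" as name(argument=value, ...) on one line, values as JSON. carry_out: Moves the arm, as the interface text tells. Its arguments: {"type":"object","properties":{"motion":{"type":"string"},"fingers":{"type":"number"},"squeeze":{"type":"number"}},"required":["motion"]}

```bash
mkdir -p pics; ls; python3 - <<'E'
from workcell import get_obs, camera, manip
import cv2
print(get_obs()); print(manip.grip_point_offset)
for n in("scene","top"):
    c=camera(n); cv2.imwrite(f"pics/{n}0.png",c["pixels"]); print(n,c["mtx"],c["T"],[k for k in c])
E
```

```text
pics
{'time_s': 0.0, 'joint_positions': array([-1.43201328e+00,  2.76615241e-01,  1.50612187e+00,  4.04303210e-05,
        1.36069586e+00, -1.21061733e-01]), 'qvel': array([ 0.00127181, -0.0013961 , -0.00143524,  0.0001735 ,  0.00125464,
       -0.0006459 ]), 'tau': array([-1.00040590e-03, -4.16775942e+01, -2.45806146e+01, -7.02153079e-05,
        1.11295294e-02, -3.24981109e-06]), 'position': array([ 0.14763741, -0.55518728,  0.23043265]), 'ee_rot': array([ 9.91572081e-01,  1.29552932e-01,  1.16128737e-05, -9.20296493e-04]), 'ft_force': array([-0.1571153 , -0.78701716, -0.44979066]), 'ft_torque': array([-0.00113621, -0.00175898,  0.0541491 ]), 'width': 0.9981856645942726}
0.0187
scene [[510.9195107    0.         327.25283312]
 [  0.         510.9195107  195.45652076]
 [  0.           0.           1.        ]] [[ 0.61244489 -0.62112917  0.48898855  1.18798514]
 [ 0.79051114  0.4826541  -0.37701081 -0.44110977]
 [-0.00183991  0.61744925  0.78660857  1.11347532]
 [ 0.          0.          0.          1.        ]] ['pixels', 'mtx', 'T']
top [[399.50810339   0.         319.63599621]
 [  0.         399.50810339 208.94241911]
 [  0.           0.           1.        ]] [[ 1.59808736e-01  9.66120738e-01 -2.02662002e-01  3.47229613e-01]
 [-9.87147975e-01  1.56447784e-01 -3.26031613e-02  9.62035774e-03]
 [ 2.07430797e-04  2.05267655e-01  9.78705853e-01  1.05260302e+00]
 [ 0.00000000e+00  0.00000000e+00  0.00000000e+00  1.00000000e+00]] ['pixels', 'mtx', 'T']
```

View pics/scene0.png

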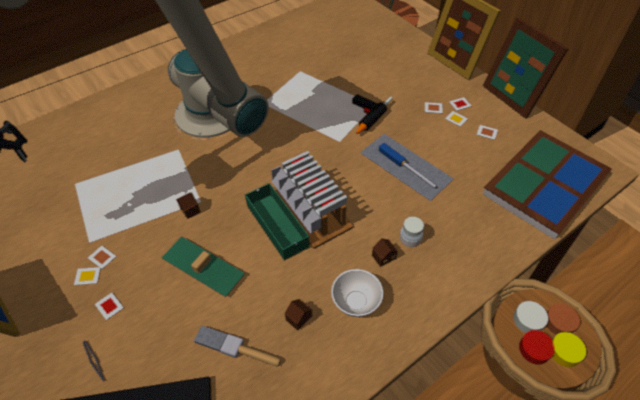

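View pics/top0.png

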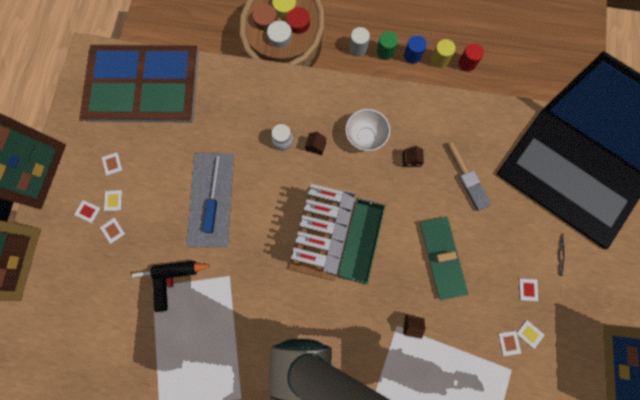

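The scene view shows the rack at (310,190) with five sticks, the tin at (277,222) and the lid at (203,262). The mat and rod are at (405,165). The top view shows the rack at (325,230), tin at (360,242), lid at (443,258) and rod at (212,195). All five sticks look present, so next I measure.

```bash
cat > h.py <<'E'
import numpy as np, cv2
from workcell import get_obs, camera, ticket, manip
def ray(c,uv):
    p=np.linalg.solve(c["mtx"],[uv[0],uv[1],1.]); d=c["T"][:3,:3]@[p[0],-p[1],-p[2]]; return c["T"][:3,3],d/np.linalg.norm(d)
def onz(c,uv,z):
    o,d=ray(c,uv); return (o+d*(z-o[2])/d[2])
def proj(c,P):
    q=np.linalg.inv(c["T"])@np.r_[P,1]; u=c["mtx"]@[q[0],-q[1],-q[2]]; return u[:2]/u[2]
def tri(c1,u1,c2,u2):
    o1,d1=ray(c1,u1);o2,d2=ray(c2,u2); s=np.linalg.lstsq(np.c_[d1,-d2],o2-o1,rcond=None)[0]
    a=o1+s[0]*d1;b=o2+s[1]*d2; return (a+b)/2,np.linalg.norm(a-b)
def blobs(c,lo,hi,amin=60,k=1):
    h=cv2.cvtColor(c["pixels"],cv2.COLOR_BGR2HSV); m=cv2.inRange(h,np.array(lo),np.array(hi))
    if k>1: m=cv2.morphologyEx(m,cv2.MORPH_CLOSE,np.ones((k,k)))
    return sorted([q for q in cv2.findContours(m,cv2.RETR_EXTERNAL,cv2.CHAIN_APPROX_NONE)[0] if cv2.contourArea(q)>amin],key=cv2.contourArea,reverse=True)
def rectw(c,q,z):
    "min-area rectangle of contour on plane z: centre, sides, angle of long side"
    w=np.array([onz(c,p,z)[:2] for p in q.reshape(-1,2)],np.float32); r=cv2.minAreaRect(w*1000)
    (x,y),(a,b),t=r
    if a<b: a,b,t=b,a,t+90
    return np.round([x,y,a,b,(t+90)%180-90],1)
def tcp():
    o=get_obs(); from scipy.spatial.transform import Rotation as R
    r=R.from_quat(o["ee_rot"]).as_matrix(); return o,r,np.arctan2(r[1,0],r[0,0])
def delta(P,yaw):
    "row numbers for tcp target P, yaw of tool x (tool down)"
    o,r,y=tcp(); d=r.T@(np.array(P)-o["position"]); t=-(yaw-y); t=(t+np.pi)%(2*np.pi)-np.pi
    return np.round(np.r_[d/.6,t/(np.pi/2)],4)
E
python3 - <<'E'
from h import *
for n in("scene","top"):
    c=camera(n); print(n)
    for nm,lo,hi,z,k in(("green",(60,80,20),(90,255,255),0.0,3),("blue",(100,140,60),(125,255,255),.015,1),("red",(0,140,110),(10,255,255),.114,1),("grey",(95,20,50),(125,110,150),.003,5),("wood",(10,50,140),(25,160,255),.044,1)):
        for q in blobs(c,lo,hi,25,k)[:9]:
            x,y,w,h=cv2.boundingRect(q); print(nm,(x+w//2,y+h//2),int(cv2.contourArea(q)),rectw(c,q,z))
for n in("scene","top"):
    c=camera(n)["pixels"]; r=c[130:270,150:470] if n=="scene" else c[140:310,180:480]
    cv2.imwrite(f"pics/{n}z.png",cv2.resize(r,None,fx=2.5,fy=2.5,interpolation=cv2.INTER_CUBIC))
E
```

```text
scene
green (522, 68) 2255 [461.9 974.9 407.3 148.  -65.8]
green (277, 222) 2220 [475.9 -63.7 237.3  87.9  -5.1]
green (203, 267) 1713 [ 478.8 -289.8  205.    74.    20.5]
green (520, 182) 945 [790.8 552.2 121.1  85.4 -80.8]
green (545, 155) 819 [769.5 694.8 120.9  84.4 -81.8]
green (250, 116) 683 [ 91.7  98.2 160.2  84.3 -54.9]
green (187, 62) 322 [-272.7   58.6  143.2   61.3   -8.3]
green (466, 46) 67 [258.6 902.1  64.   31.8   2.1]
green (467, 15) 36 [ 126.5 1054.    48.5   26.5  -47.1]
blue (553, 203) 1046 [896.  554.1 119.9  84.5 -81.6]
blue (578, 174) 904 [874.9 694.8 119.3  84.1 -81.4]
blue (392, 155) 207 [496.6 327.5  91.7  32.4   4.6]
blue (520, 70) 52 [475.1 929.3  45.7  28.3 -66.8]
blue (459, 34) 35 [208.2 918.5  43.5  26.5 -62. ]
red (538, 345) 705 [1130.1  139.5   61.5   60.7   52.2]
red (564, 317) 573 [1126.   229.7   60.5   59.2   63.8]
red (108, 306) 106 [ 516.  -512.4   27.1   22.3    4.4]
red (102, 257) 74 [ 390.9 -475.9   25.1   20.6   17.2]
red (410, 19) 65 [ 1.362e+02  7.423e+02  6.180e+01  4.780e+01 -4.000e-01]
red (460, 104) 29 [533.8 548.7  23.9  18.1  76.8]
g
[... 1489 characters left out ...]
 591.3  26.2  19.3  76.7]
red (510, 343) 70 [ 306.6 -428.8   23.6   17.2   18.6]
red (112, 230) 54 [411.6 518.9  22.3  17.   46.6]
red (111, 164) 44 [573.1 564.7  21.7  16.6  32.3]
grey (210, 214) 415 [504.9 333.9 106.7  37.5   3.6]
wood (320, 200) 145315 [ 628.7  104.9 1753.4 1074.   -80.8]
wood (618, 40) 1706 [ 1.1807e+03 -7.1260e+02  1.9200e+02  1.1730e+02 -1.0000e-01]
wood (319, 351) 281 [232.7 -20.  119.9  53.3  63. ]
wood (148, 34) 143 [979.  607.2 135.7  18.7  89.7]
wood (418, 74) 116 [ 980.7 -164.1  131.5   15.9   89.5]
wood (544, 91) 88 [ 981.  -511.6   68.3   16.9  -89.4]
wood (541, 102) 41 [ 947.1 -504.2   35.7   14.7   83.6]
wood (373, 387) 27 [ 156.4 -148.6   16.9   16.3   78.1]
```

View pics/topz.png

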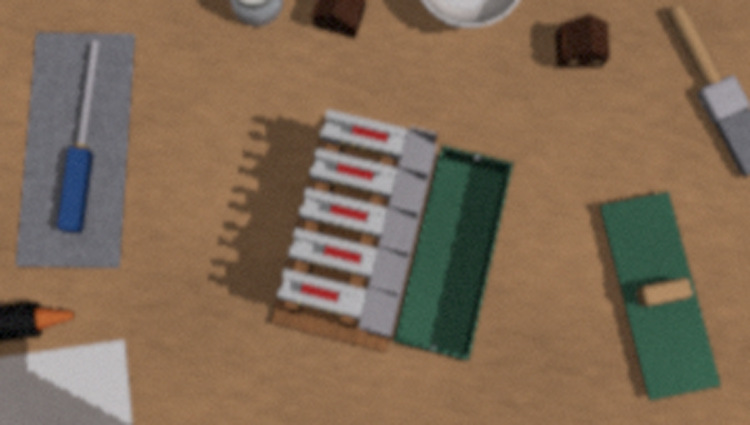

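View pics/scenez.png

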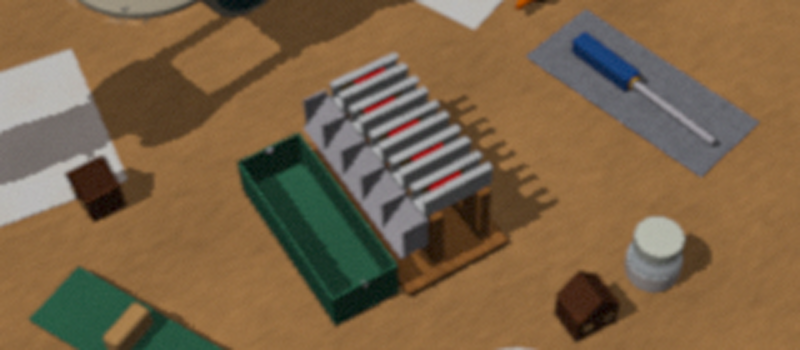

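All five sticks show in tubes with the entry mouths on the +y side. Now I fit the rack, rod and lid more finely.

```bash
python3 - <<'E'
from h import *
ct=camera("top");cs=camera("scene")
t=[q for q in blobs(ct,(60,80,20),(90,255,255),1500,3) if 340<q[0,0,0]<460]
s=[q for q in blobs(cs,(60,80,20),(90,255,255),1500,3) if 150<q[0,0,0]<320 and q[0,0,1]>150]
for z in (.05,.052): print("tin",z,[rectw(ct,q,z) for q in t if q[0,0,0]<400],[rectw(cs,q,z) for q in s])
print("lid .016",[rectw(ct,q,.016) for q in t],[rectw(cs,q,.016) for q in s])
# rack tubes: bright low-saturation inside rack roi
for n,c,roi in(("top",ct,(290,180,345,280)),("scene",cs,(270,145,352,220))):
    h=cv2.cvtColor(c["pixels"],cv2.COLOR_BGR2HSV); m=cv2.inRange(h,(0,0,165),(180,60,255)); r=cv2.inRange(h,(0,110,90),(8,255,255))|cv2.inRange(h,(172,110,90),(180,255,255))
    for nm,mm in(("white",m),("red",r)):
        k=np.zeros_like(mm); k[roi[1]:roi[3],roi[0]:roi[2]]=mm[roi[1]:roi[3],roi[0]:roi[2]]
        if nm=="white": k=cv2.morphologyEx(k|r,cv2.MORPH_CLOSE,np.ones((3,3)));k[:, :roi[0]]=0;k[:,roi[2]:]=0;k[:roi[1]]=0;k[roi[3]:]=0
        for q in cv2.findContours(k,cv2.RETR_EXTERNAL,cv2.CHAIN_APPROX_NONE)[0]:
            if cv2.contourArea(q)>12: print(n,nm,cv2.boundingRect(q),rectw(c,q,.117 if nm=="white" else .113))
# rod steel tip / mat
for n,c,roi in(("top",ct,(180,145,245,255)),("scene",cs,(355,130,460,200))):
    h=cv2.cvtColor(c["pixels"],cv2.COLOR_BGR2HSV)[roi[1]:roi[3],roi[0]:roi[2]]
    print(n,"mat med",np.median(h.reshape(-1,3),0))
    notw=((h[...,0]>60)|(h[...,1]<70)).astype(np.uint8)*255; notw=cv2.morphologyEx(notw,cv2.MORPH_OPEN,np.ones((3,3)))
    q=max(cv2.findContours(notw,cv2.RETR_EXTERNAL,cv2.CHAIN_APPROX_NONE)[0],key=cv2.contourArea)+np.array(roi[:2]); print("mat",rectw(c,q,.003))
    st=cv2.inRange(h,(0,0,150),(180,70,255))
    for q in cv2.findContours(st,cv2.RETR_EXTERNAL,cv2.CHAIN_APPROX_NONE)[0]:
        if cv2.contourArea(q)>15: q=q+np.array(roi[:2]); print("steel",rectw(c,q,.02))
    b=cv2.inRange(h,(100,130,40),(125,255,255)); q=max(cv2.findContours(b,cv2.RETR_EXTERNAL,cv2.CHAIN_APPROX_NONE)[0],key=cv2.contourArea)+np.array(roi[:2]); print("blue z.027",rectw(c,q,.027),"z.015",rectw(c,q,.015))
E
```

```text
tin 0.05 [array([492.2, -72.8, 199.9,  71.8,  -5.1])] [array([507.9, -80.9, 226.5,  84.1,  -4.8]), array([ 510.7, -296.6,  195.8,   70.6,   20.4])]
tin 0.052 [array([492. , -72.7, 199.5,  71.6,  -5.1])] [array([509.2, -81.6, 226.1,  84. ,  -4.8]), array([ 511.9, -296.9,  195.4,   70.5,   20.4])]
lid .016 [array([497.2, -75.6, 206.6,  74.2,  -5.1]), array([ 487.4, -291.1,  200. ,   71.4,   20.7])] [array([486.2, -69.4, 233.8,  86.8,  -4.8]), array([ 489. , -292. ,  202. ,   72.9,   20.4])]
top white (293, 249, 33, 17) [424.2  47.1  76.1  22.5  84.6]
top white (297, 233, 33, 16) [464.1  43.5  75.9  21.8  85.1]
top white (301, 217, 33, 16) [504.1  40.3  76.6  22.7  85. ]
top white (306, 201, 32, 16) [544.2  36.7  74.3  21.9  84.3]
top white (310, 184, 32, 17) [584.9  33.9  77.   24.1  84.8]
top red (301, 254, 14, 6) [424.5  50.8  32.5   6.8  85.2]
top red (310, 239, 14, 6) [463.6  35.6  32.7   6.3  85.1]
top red (312, 222, 15, 6) [504.2  36.4  34.1   7.   85. ]
top red (315, 206, 14, 6) [544.2  36.9  32.7   6.6  84.9]
top red (321, 191, 14, 5) [583.8  28.4  33.    6.7  84.7]
scene white (316, 196, 24, 17) [583.2  19.3  67.   22.2  88.7]
scene white (307, 184, 29, 15) [543.9  35.9  70.9  19.1  84.8]
scene white (299, 177, 22, 11) [503.3  29.6  51.5  19.6  85.4]
scene white (292, 168, 19, 9) [463.5  32.2  42.8  19.   83.9]
scene white (284, 156, 20, 10) [423.   39.9  50.5  20.8  86.6]
scene red (321, 198, 14, 8) [582.1  27.3  35.4   5.3  84.4]
scene red (305, 177, 13, 8) [502.3  34.6  36.1   5.6  85.6]
top mat med [108.  84. 120.]
mat [546.2 340.8 259.8 110.3   8.1]
blue z.027 [497.4 325.7  85.4  24.5   4.6] z.015 [499.2 329.4  86.4  24.8   4.6]
scene mat med [ 16. 142. 144.]
mat [547.9 338.9 259.1 110.3   8. ]
blue z.027 [505.1 319.5  92.6  32.7   4.6] z.015 [497.6 327.9  93.7  33.1   4.6]
```

```bash
cat >> h.py <<'E'
def plan(wps,step=.038,ang=6.5):
    "print the calls through waypoints (x,y,z in m, yaw deg) from the present pose"
    o,r,y=tcp(); p=o["position"].copy()
    if hasattr(plan,"p"): p,y=plan.p,plan.y
    print("now",np.round(p,4),round(np.degrees(y),2))
    for w in wps:
        P=np.array(w[:3]); dy=(np.radians(w[3])-y+np.pi)%(2*np.pi)-np.pi if len(w)<5 else np.radians(w[3])-y
        n=max(1,int(np.ceil(max(np.linalg.norm(P-p)/step,abs(np.degrees(dy))/ang)))); k=0; p0,y0=p,y
        while k<n:
            ks=range(k+1,min(n,k+5)+1); c,s=np.cos(y),np.sin(y); M=np.array([[c,s,0],[s,-c,0],[0,0,-1]]); rows=[]
            for j in ks:
                q=p0+(P-p0)*j/n; yy=y0+dy*j/n; d=M.T@(q-p)/.6
                rows.append(" ".join(f"{v:.3f}" if abs(v)>5e-4 else "0" for v in np.r_[d,-(yy-y)/(np.pi/2)]))
            print("; ".join(rows)); p,y,k=q,yy,ks[-1]
        print("-- at",np.round(p,4),round(np.degrees(y),1))
E
python3 - <<'E'
from h import *
plan([(.5212,.3293,.23,184.6,0)],.041,7.1)
plan.p=np.array([.5212,.3293,.23]);plan.y=np.radians(184.6)
plan([(.5212,.3293,.08,184.6)],.04)
E
```

```text
now [ 0.1477 -0.5556  0.2312] 14.89
0.041 -0.053 0 -0.079; 0.082 -0.105 0 -0.157; 0.123 -0.158 0 -0.236; 0.163 -0.211 0 -0.314; 0.204 -0.264 0 -0.393
0.064 -0.019 0 -0.079; 0.128 -0.039 0 -0.157; 0.191 -0.058 0 -0.236; 0.255 -0.077 0 -0.314; 0.319 -0.097 0 -0.393
0.063 0.021 0 -0.079; 0.127 0.042 0 -0.157; 0.190 0.063 0 -0.236; 0.253 0.085 0 -0.314; 0.316 0.106 0 -0.393
0.039 0.054 0 -0.079; 0.079 0.108 0 -0.157; 0.118 0.162 0 -0.236; 0.157 0.215 0 -0.314; 0.197 0.269 0 -0.393
0.001 0.067 0 -0.079; 0.002 0.133 0 -0.157; 0.003 0.200 0 -0.236; 0.004 0.267 0 -0.314
-- at [0.5212 0.3293 0.23  ] 184.6
now [0.5212 0.3293 0.23  ] 184.6
0 0 0.063 0; 0 0 0.125 0; 0 0 0.188 0; 0 0 0.250 0
-- at [0.5212 0.3293 0.08  ] 184.6
```

Request:
carry_out(motion="0.041 -0.053 0 -0.079; 0.082 -0.105 0 -0.157; 0.123 -0.158 0 -0.236; 0.163 -0.211 0 -0.314; 0.204 -0.264 0 -0.393", fingers=0)

```text
time_s: 0.82
position: [0.2256, -0.3695, 0.2312]
ee_rot: [0.904, 0.427, 0.0, 0.0]
ft_force: [0.7, -0.9, 0.2]
width: 0.995
```

Request:
carry_out(motion="0.064 -0.019 0 -0.079; 0.128 -0.039 0 -0.157; 0.191 -0.058 0 -0.236; 0.255 -0.077 0 -0.314; 0.319 -0.097 0 -0.393")

```text
time_s: 1.23
position: [0.3032, -0.1851, 0.2316]
ee_rot: [0.732, 0.681, 0.0, 0.001]
ft_force: [0.9, 0.1, -0.2]
width: 0.996
```

Request:
carry_out(motion="0.063 0.021 0 -0.079; 0.127 0.042 0 -0.157; 0.19 0.063 0 -0.236; 0.253 0.085 0 -0.314; 0.316 0.106 0 -0.393")

```text
time_s: 1.65
position: [0.3812, -0.0006, 0.2317]
ee_rot: [0.49, 0.872, 0.0, 0.001]
ft_force: [0.8, -0.8, 1.2]
width: 0.999
```

Request:
carry_out(motion="0.039 0.054 0 -0.079; 0.079 0.108 0 -0.157; 0.118 0.162 0 -0.236; 0.157 0.215 0 -0.314; 0.197 0.269 0 -0.393")

```text
time_s: 2.07
position: [0.4586, 0.1839, 0.2314]
ee_rot: [0.201, 0.98, -0.0, 0.0]
ft_force: [0.4, -1.1, 0.0]
width: 1.002
```

Request:
carry_out(motion="0.001 0.067 0 -0.079; 0.002 0.133 0 -0.157; 0.003 0.2 0 -0.236; 0.004 0.267 0 -0.314")

```text
time_s: 2.4
position: [0.5207, 0.3316, 0.2312]
ee_rot: [-0.044, 0.999, -0.0, 0.0]
ft_force: [0.3, -0.7, -0.0]
width: 0.999
```

```bash
python3 - <<'E'
from h import *
for n in("top","scene"):
    c=camera(n)
    for q in blobs(c,(100,130,40),(125,255,255),60)[:8]:
        r=rectw(c,q,.015)
        if abs(r[0]-500)<120 and abs(r[1]-330)<120: print(n,r)
plan([(.5212,.3293,.08,184.6),(.5212,.3293,.006,184.6)],.03)
E
```

```text
top [498.3 329.6  84.7  25.    4.6]
scene [497.6 327.7  93.8  33.6   4. ]
now [0.5224 0.335  0.23  ] -175.04
0 -0.002 0.042 0.001; 0.001 -0.003 0.083 0.001; 0.001 -0.005 0.125 0.002; 0.002 -0.006 0.167 0.003; 0.002 -0.008 0.208 0.003
0 -0.002 0.042 0.001
-- at [0.5212 0.3293 0.08  ] -175.4
0 0 0.041 0; 0 0 0.082 0; 0 0 0.123 0
-- at [0.5212 0.3293 0.006 ] -175.4
```

Request:
carry_out(motion="0 0 0.06 0; 0 0 0.12 0; 0 0 0.18 0; 0 0 0.24 0; 0 0 0.24 0")

```text
time_s: 2.92
position: [0.515, 0.3265, 0.0803]
ee_rot: [-0.04, 0.999, -0.003, -0.007]
ft_force: [-1.7, -0.2, -1.0]
width: 0.999
```

```bash
python3 - <<'E'
from h import *
o=get_obs();print(o["position"],o["qvel"])
print(delta((.5212,.3293,.006),np.radians(184.6)))
E
```

```text
[0.5149862  0.32645742 0.08027848] [-0.00020188 -0.05841621 -0.09860347  0.00044314  0.10438501 -0.00069419]
[-0.0124  0.0046  0.1236 -0.0003]
```

Request:
carry_out(motion="0 0 0.03 0; 0 0 0.05 0; 0 0 0.05 0; 0 0 0.05 0; 0 0 0.05 0")

```text
time_s: 3.33
position: [0.5215, 0.3299, 0.0593]
ee_rot: [-0.04, 0.999, 0.001, 0.001]
ft_force: [0.8, -0.9, -0.3]
width: 1.001
```

```bash
python3 - <<'E'
from h import *
o=get_obs();print(o["position"],o["qvel"])
print(delta((.5212,.3293,.006),np.radians(184.6)))
E
```

```text
[0.52149886 0.3298583  0.05926098] [ 0.00243652 -0.00341241 -0.00068512  0.00129521 -0.0053492  -0.00142099]
[ 0.0008 -0.001   0.0888  0.    ]
```

Request:
carry_out(motion="0 0 0.03 0; 0 0 0.06 0; 0 0 0.08 0; 0 0 0.086 0; 0 0 0.086 0")

```text
time_s: 3.75
position: [0.5205, 0.3295, 0.006]
ee_rot: [-0.04, 0.999, -0.0, 0.0]
ft_force: [-0.7, 0.1, 0.8]
width: 0.998
```

Request:
carry_out(motion="0 0 0 0; 0 0 0 0; 0 0 0 0; 0 0 0 0; 0 0 0 0", fingers=1, squeeze=100)

```text
time_s: 4.17
position: [0.5206, 0.3297, 0.0063]
ee_rot: [-0.04, 0.999, 0.0, 0.0]
ft_force: [-0.4, -0.0, -0.9]
width: 0.297
```

Request:
carry_out(motion="0 0 0 0; 0 0 0 0; 0 0 0 0; 0 0 0 0; 0 0 0 0")

```text
time_s: 4.58
position: [0.5209, 0.3298, 0.0066]
ee_rot: [-0.04, 0.999, 0.0, 0.001]
ft_force: [-1.4, -0.5, 5.7]
width: 0.255
```

```bash
cat >> h.py <<'E'
RO=np.array([.5034,.0303]); RY=np.radians(85.1)
def rk(x,y):
    "rack coordinates (mm) to world xy (m)"
    ry=np.array([np.cos(RY),np.sin(RY)]); rx=np.array([ry[1],-ry[0]]); return RO+(x*rx+y*ry)/1000
def inrk(p):
    ry=np.array([np.cos(RY),np.sin(RY)]); rx=np.array([ry[1],-ry[0]]); d=(np.array(p[:2])-RO)*1000; return np.array([d@rx,d@ry])
E
python3 - <<'E'
from h import *
a=rk(1.5,240)
plan([(.5209,.3298,.13,184.6),(*a,.13,85.1)],.03,6)
E
```

```text
now [0.5209 0.3298 0.0066] -175.37
0 0 -0.041 0; 0 0 -0.082 0; 0 0 -0.123 0; 0 0 -0.164 0; 0 0 -0.206 0
-- at [0.5209 0.3298 0.13  ] -175.4
0 -0.006 0 0.065; 0 -0.012 0 0.130; 0 -0.018 0 0.195; 0 -0.024 0 0.260; 0 -0.030 0 0.325
-0.003 -0.005 0 0.065; -0.006 -0.010 0 0.130; -0.009 -0.016 0 0.195; -0.012 -0.021 0 0.260; -0.014 -0.026 0 0.325
-0.005 -0.003 0 0.065; -0.010 -0.006 0 0.130; -0.015 -0.009 0 0.195; -0.020 -0.013 0 0.260; -0.025 -0.016 0 0.325
-0.006 0 0 0.065; -0.012 -0.001 0 0.130
-- at [0.5254 0.2693 0.13  ] -274.9
```

Request:
carry_out(motion="0 0 -0.04 0; 0 0 -0.08 0; 0 0 -0.12 0; 0 0 -0.16 0; 0 0 -0.205 0")

```text
time_s: 5.0
position: [0.5195, 0.3291, 0.1287]
ee_rot: [-0.04, 0.999, -0.001, -0.001]
ft_force: [0.5, 0.1, -1.8]
width: 0.256
```

Request:
carry_out(motion="0 -0.006 0 0.065; 0 -0.012 0 0.13; 0 -0.018 0 0.195; 0 -0.024 0 0.26; 0 -0.03 0 0.325")

```text
time_s: 5.42
position: [0.5214, 0.3112, 0.1282]
ee_rot: [0.216, 0.976, -0.0, -0.0]
ft_force: [-0.2, -0.1, -1.1]
width: 0.256
```

Request:
carry_out(motion="-0.003 -0.005 0 0.065; -0.006 -0.01 0 0.13; -0.009 -0.016 0 0.195; -0.012 -0.021 0 0.26; -0.014 -0.026 0 0.325")

```text
time_s: 5.83
position: [0.5226, 0.2935, 0.1281]
ee_rot: [0.455, 0.89, -0.0, -0.0]
ft_force: [0.7, 0.3, -1.0]
width: 0.257
```

Request:
carry_out(motion="-0.005 -0.003 0 0.065; -0.01 -0.006 0 0.13; -0.015 -0.009 0 0.195; -0.02 -0.013 0 0.26; -0.025 -0.016 0 0.325")

```text
time_s: 6.25
position: [0.5235, 0.2757, 0.1281]
ee_rot: [0.665, 0.747, -0.001, -0.0]
ft_force: [-0.1, 0.5, -1.5]
width: 0.26
```

Request:
carry_out(motion="-0.006 0 0 0.065; -0.012 0 0 0.13; -0.012 0 0 0.13; -0.012 0 0 0.13; -0.012 0 0 0.13")

```text
time_s: 6.67
position: [0.5247, 0.2691, 0.1284]
ee_rot: [0.736, 0.677, -0.0, -0.0]
ft_force: [-0.4, -0.6, -0.7]
width: 0.255
```

```bash
python3 - <<'E'
from h import *
o=get_obs(); print(o["position"],o["width"],np.degrees(tcp()[2]),inrk(o["position"]))
a=camera("top");b=camera("scene")
A=a["pixels"][150:310,200:420];B=b["pixels"][60:260,250:470]
cv2.imwrite("pics/held1.png",np.hstack([cv2.resize(A,(400,291)),cv2.resize(B,(320,291))]))
cv2.imwrite("pics/held1.png",np.vstack([cv2.resize(A,None,fx=2.4,fy=2.4,interpolation=2)[:,:528],]))
cv2.imwrite("pics/held1s.png",cv2.resize(B,None,fx=2.8,fy=2.8,interpolation=2))
E
```

```text
[0.52468874 0.26905794 0.12844215] 0.25458569856073104 85.29321415041184 [  0.81696573 239.70376503]
```

View pics/held1s.png

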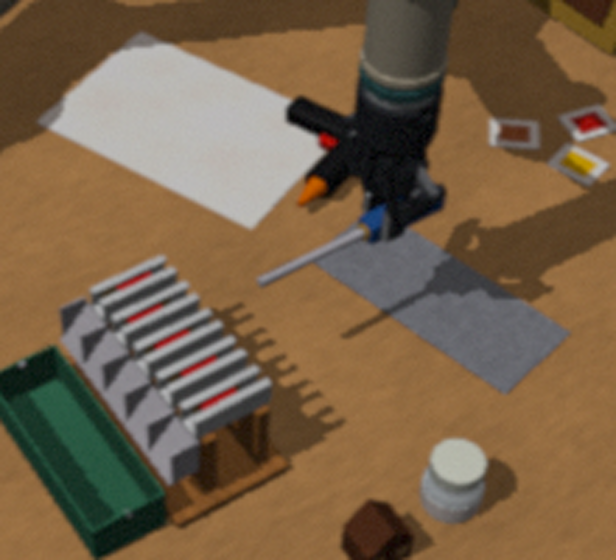

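View pics/held1.png

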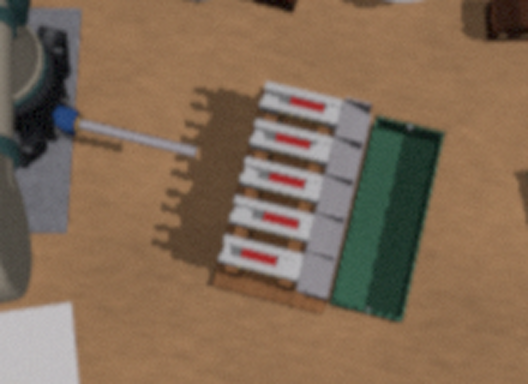

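The rod is held level, pointing at the tubes. Its tip is at (197,153) in the top crop and (261,281) in the scene crop. I triangulate the tip next.

```bash
python3 - <<'E'
from h import *
a=camera("top");b=camera("scene")
P,e=tri(a,(282.1,213.7),b,(343.2,160.4)); print("tip",P,e,inrk(P))
b0=P; 
P2,e2=tri(a,(80/2.4+200,124/2.4+150),b,(366/2.8+250,231/2.8+60)); print("steel start",P2,e2,inrk(P2))
Q=np.r_[rk(.8,239.7-142),.1374]; print(Q,proj(a,Q),proj(b,Q))
# tube mouths: projected predicted centres of top edge of entry mouth for check
for x in(-80,0,80): print(x,proj(a,np.r_[rk(x,50),.117]),proj(b,np.r_[rk(x,50),.117]),proj(a,np.r_[rk(x,-30),.117]),proj(b,np.r_[rk(x,-30),.117]))
E
```

```text
tip [0.51335881 0.1276531  0.13505966] 0.005722856881762921 [ 1.60681385 97.84795374]
steel start [0.52383524 0.2468774  0.13340613] 0.006056271221309542 [  1.86118351 217.53139229]
[0.51254231 0.1275746  0.1374    ] [281.0110363  213.09388683] [341.91923351 159.90042224]
-80 [292.43598911 252.52518504] [309.82673929 153.33660905] [325.63031401 260.89954224] [283.62160057 165.6588727 ]
0 [301.08111502 219.87667545] [326.16881706 172.55190717] [333.75312392 227.97267415] [299.45648633 185.67121953]
80 [309.44122179 188.30454696] [343.57904191 193.02315113] [341.60702638 196.13585746] [316.34857664 207.01967603]
```

Request:
carry_out(motion="0 0.001 0.028 0; 0 0.001 0.055 0; -0.03 0.001 0.055 0; -0.06 0.001 0.055 0; -0.06 0.001 0.055 0")

```text
time_s: 7.28
position: [0.5214, 0.2306, 0.0951]
ee_rot: [0.736, 0.677, -0.002, 0.0]
ft_force: [-0.4, -0.8, -2.0]
width: 0.258
```

Request:
carry_out(motion="0 0 0 0; 0 0 0 0")

```text
time_s: 7.45
position: [0.5229, 0.2336, 0.0959]
ee_rot: [0.736, 0.677, 0.001, 0.0]
ft_force: [0.6, 0.5, -0.4]
width: 0.255
```

```bash
python3 - <<'E'
from h import *
o=get_obs(); print(o["position"],o["width"],np.degrees(tcp()[2]),inrk(o["position"]),o["ft_force"])
E
```

```text
[0.52290603 0.23361803 0.09594457] 0.25497452018115974 85.16622097961952 [  2.06793841 204.24111059] [ 0.6317632   0.48011246 -0.43084523]
```

Request:
carry_out(motion="-0.02 0 0.001 0; -0.04 0 0.001 0; -0.06 0 0.001 0; -0.08 0 0.001 0; -0.1 0 0.001 0")

```text
time_s: 7.87
position: [0.5176, 0.1735, 0.0954]
ee_rot: [0.737, 0.676, 0.001, -0.001]
ft_force: [0.7, 4.8, -0.9]
width: 0.254
```

Request:
carry_out(motion="-0.015 0 0 0; -0.03 0 0 0; -0.045 0 0 0; -0.06 0 0 0; -0.068 0 0 0")

```text
time_s: 8.28
position: [0.5135, 0.1305, 0.095]
ee_rot: [0.736, 0.677, -0.001, 0.0]
ft_force: [-1.1, -0.6, -1.6]
width: 0.258
```

Request:
carry_out(motion="0 0 0 0; 0 0 0 0; 0 0 0 0; 0 0 0 0")

```text
time_s: 8.62
position: [0.514, 0.1329, 0.0951]
ee_rot: [0.736, 0.677, 0.0, 0.0]
ft_force: [-0.2, 0.2, -1.7]
width: 0.255
```

```bash
python3 - <<'E'
from h import *
o=get_obs(); print(o["position"],o["width"],inrk(o["position"]),o["ft_force"])
A=camera("top")["pixels"][150:310,200:420];B=camera("scene")["pixels"][110:270,220:440]
cv2.imwrite("pics/push1.png",np.hstack([cv2.resize(v,None,fx=1.8,fy=1.8,interpolation=2) for v in(A,B)]))
E
```

```text
[0.51404159 0.13285921 0.09505489] 0.2551584348837992 [  1.8424051  103.09335975] [-0.20928934  0.19385978 -1.69570904]
```

View pics/push1.png

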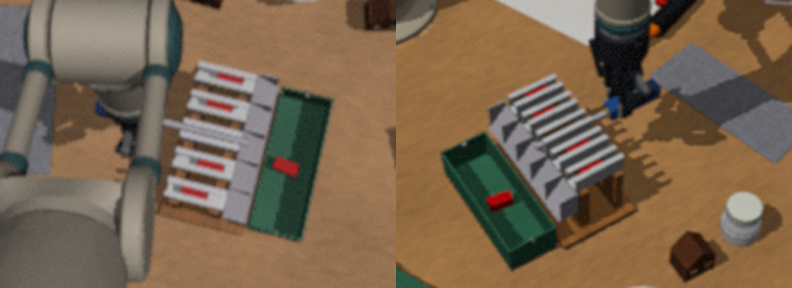

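Stick 3 is in the tin, at (285,167) in the left pane. Tube 4 is next, with the same motion.

Request:
carry_out(motion="0.05 0 0 0; 0.1 0 0 0; 0.15 0 0 0; 0.175 0 0 0; 0.175 0 0 0")

```text
time_s: 9.13
position: [0.5232, 0.2405, 0.095]
ee_rot: [0.735, 0.678, 0.001, -0.0]
ft_force: [-0.2, -0.6, -2.2]
width: 0.252
```

Request:
carry_out(motion="0 0 0 0; 0 0.03 0 0; 0 0.066 0 0; 0 0.066 0 0; 0 0.066 0 0")

```text
time_s: 9.55
position: [0.5628, 0.2323, 0.0948]
ee_rot: [0.737, 0.676, -0.0, 0.0]
ft_force: [-0.3, 0.0, -1.5]
width: 0.255
```

Request:
carry_out(motion="0 0 0 0; 0 0 0 0; 0 0 0 0")

```text
time_s: 9.8
position: [0.5613, 0.2334, 0.095]
ee_rot: [0.736, 0.677, -0.001, -0.0]
ft_force: [-0.8, 0.0, -0.2]
width: 0.261
```

```bash
python3 - <<'E'
from h import *
o=get_obs(); print(o["position"],o["width"],inrk(o["position"]),np.degrees(tcp()[2]),o["ft_force"])
E
```

```text
[0.56127304 0.23343244 0.09501796] 0.2613436079591878 [ 40.31058036 207.33338528] 85.16438637736142 [-0.79542045  0.01243217 -0.18708186]
```

Request:
carry_out(motion="-0.02 0.002 0 0; -0.04 0.002 0 0; -0.06 0.002 0 0; -0.08 0.002 0 0; -0.1 0.002 0 0")

```text
time_s: 10.22
position: [0.5583, 0.1741, 0.0954]
ee_rot: [0.737, 0.676, 0.001, -0.001]
ft_force: [-0.1, 5.6, -0.3]
width: 0.256
```

Request:
carry_out(motion="-0.015 0 0 0; -0.03 0 0 0; -0.045 0 0 0; -0.06 0 0 0; -0.074 0 0 0")

```text
time_s: 10.63
position: [0.5543, 0.1279, 0.095]
ee_rot: [0.736, 0.677, -0.001, 0.0]
ft_force: [-0.5, 1.4, -0.3]
width: 0.258
```

Request:
carry_out(motion="0 0 0 0; 0 0 0 0; 0 0 0 0")

```text
time_s: 10.88
position: [0.5547, 0.1296, 0.0951]
ee_rot: [0.736, 0.677, 0.0, 0.0]
ft_force: [-0.2, 0.3, 0.3]
width: 0.259
```

Request:
carry_out(motion="0.05 0 0 0; 0.1 0 0 0; 0.15 0 0 0; 0.175 0 0 0; 0.175 0 0 0")

```text
time_s: 11.3
position: [0.5638, 0.238, 0.095]
ee_rot: [0.735, 0.678, 0.001, -0.0]
ft_force: [1.1, -0.3, -1.8]
width: 0.256
```

Request:
carry_out(motion="0 0 0 0; 0 0.03 0 0; 0 0.066 0 0; 0 0.066 0 0; 0 0.066 0 0")

```text
time_s: 11.72
position: [0.6036, 0.2294, 0.0948]
ee_rot: [0.737, 0.676, -0.0, 0.0]
ft_force: [-0.5, -0.1, -1.7]
width: 0.258
```

Request:
carry_out(motion="0 0 0 0; 0 0 0 0; 0 0 0 0")

```text
time_s: 11.97
position: [0.602, 0.2306, 0.095]
ee_rot: [0.736, 0.677, -0.0, -0.0]
ft_force: [0.1, -0.9, -0.6]
width: 0.255
```

```bash
cat > chk.py <<'E'
from h import *
o=get_obs(); print(o["position"],o["width"],inrk(o["position"]),np.degrees(tcp()[2]),o["ft_force"])
for n,roi in(("top",(290,175,395,290)),("scene",(240,140,352,260))):
    c=camera(n); h=cv2.cvtColor(c["pixels"],cv2.COLOR_BGR2HSV); r=cv2.inRange(h,(0,110,70),(8,255,255))|cv2.inRange(h,(172,110,70),(180,255,255))
    for q in cv2.findContours(r,cv2.RETR_EXTERNAL,cv2.CHAIN_APPROX_NONE)[0]:
        x,y,w,hh=cv2.boundingRect(q)
        if cv2.contourArea(q)>10 and roi[0]<x<roi[2] and roi[1]<y<roi[3]: print(n,(x,y,w,hh),"rack@.113",inrk(rectw(c,q,.113)[:2]/1000).round(),"rack@.012",inrk(rectw(c,q,.012)[:2]/1000).round())
E
python3 chk.py
```

```text
[0.60201772 0.23061396 0.09504762] 0.25462284687734055 [ 81.14709837 208.00549106] 85.16522192460793 [ 0.13452026 -0.9202555  -0.63003848]
top (301, 254, 14, 6) rack@.113 [-80.  14.] rack@.012 [-72.  19.]
top (310, 239, 14, 6) rack@.113 [-40.   2.] rack@.012 [-28.   6.]
top (351, 237, 16, 11) rack@.113 [-17. -95.] rack@.012 [  -3. -101.]
top (355, 222, 15, 12) rack@.113 [ 18. -95.] rack@.012 [  36. -102.]
top (321, 191, 14, 5) rack@.113 [80.  5.] rack@.012 [105.   9.]
scene (277, 226, 16, 10) rack@.113 [  95. -128.] rack@.012 [ 31. -99.]
scene (270, 216, 15, 9) rack@.113 [  59. -128.] rack@.012 [  -8. -100.]
scene (321, 198, 14, 8) rack@.113 [79.  4.] rack@.012 [14. 46.]
scene (295, 168, 13, 7) rack@.113 [-42.   0.] rack@.012 [-119.   42.]
```

Two are out. I push tube 5, then retract and shift to tube 2, which is 120 mm towards -x.

Request:
carry_out(motion="-0.02 0.001 0 0; -0.04 0.001 0 0; -0.06 0.001 0 0; -0.08 0.001 0 0; -0.1 0.001 0 0")

```text
time_s: 12.48
position: [0.5986, 0.1712, 0.0954]
ee_rot: [0.737, 0.676, 0.001, -0.001]
ft_force: [-0.2, 5.1, 0.4]
width: 0.255
```

Request:
carry_out(motion="-0.015 0 0 0; -0.03 0 0 0; -0.045 0 0 0; -0.06 0 0 0; -0.074 0 0 0")

```text
time_s: 12.9
position: [0.5945, 0.1251, 0.095]
ee_rot: [0.736, 0.677, -0.001, 0.0]
ft_force: [0.7, -0.5, -0.6]
width: 0.252
```

Request:
carry_out(motion="0 0 0 0; 0 0 0 0; 0 0 0 0")

```text
time_s: 13.15
position: [0.5948, 0.1268, 0.0951]
ee_rot: [0.736, 0.677, -0.0, 0.0]
ft_force: [-0.8, -0.0, -0.9]
width: 0.252
```

Request:
carry_out(motion="0.05 0 0 0; 0.1 0 0 0; 0.15 0 0 0; 0.178 0 0 0; 0.178 0 0 0")

```text
time_s: 13.57
position: [0.6039, 0.2373, 0.0949]
ee_rot: [0.735, 0.678, 0.001, -0.0]
ft_force: [0.1, -0.1, -0.4]
width: 0.256
```

Request:
carry_out(motion="0 0 0 0; 0 -0.06 0 0; 0 -0.12 0 0; 0 -0.17 0 0; 0 -0.2 0 0")

```text
time_s: 13.98
position: [0.4797, 0.2416, 0.0946]
ee_rot: [0.736, 0.677, -0.002, -0.001]
ft_force: [0.3, 0.3, -0.8]
width: 0.255
```

Request:
carry_out(motion="0 0 0 0; 0 0 0 0; 0 0 0 0; 0 0 0 0")

```text
time_s: 14.32
position: [0.4859, 0.243, 0.0953]
ee_rot: [0.737, 0.676, 0.001, 0.001]
ft_force: [-0.4, 0.1, -1.1]
width: 0.255
```

```bash
python3 chk.py
```

```text
[0.48590913 0.2430114  0.09533571] 0.255283534462785 [-35.59610358 210.43998361] 85.1202813116107 [-0.37336703  0.14232117 -1.07740294]
top (301, 254, 14, 6) rack@.113 [-80.  14.] rack@.012 [-72.  19.]
top (310, 239, 14, 6) rack@.113 [-40.   2.] rack@.012 [-28.   6.]
top (351, 237, 16, 11) rack@.113 [-18. -95.] rack@.012 [  -3. -101.]
top (355, 222, 15, 12) rack@.113 [ 18. -95.] rack@.012 [  37. -102.]
top (356, 205, 16, 10) rack@.113 [ 61. -88.] rack@.012 [ 84. -94.]
scene (289, 237, 13, 8) rack@.113 [ 133. -122.] rack@.012 [ 73. -93.]
scene (277, 226, 16, 10) rack@.113 [  95. -128.] rack@.012 [ 31. -99.]
scene (270, 216, 15, 9) rack@.113 [  59. -128.] rack@.012 [  -7. -100.]
scene (295, 168, 13, 7) rack@.113 [-42.   0.] rack@.012 [-119.   42.]
scene (291, 157, 13, 6) rack@.113 [-81.  12.] rack@.012 [-162.   55.]
```

Request:
carry_out(motion="-0.02 0 0 0; -0.02 0 0 0; -0.02 0 0 0; -0.02 0 0 0")

```text
time_s: 14.75
position: [0.4833, 0.2312, 0.095]
ee_rot: [0.737, 0.676, -0.0, -0.0]
ft_force: [0.5, 0.9, -1.4]
width: 0.255
```

```bash
python3 -c "
from h import *
print(inrk(get_obs()['position']))"
```

```text
[-37.20017958 198.44000924]
```

Request:
carry_out(motion="-0.02 -0.002 0 0; -0.04 -0.002 0 0; -0.06 -0.002 0 0; -0.08 -0.002 0 0; -0.1 -0.002 0 0")

```text
time_s: 15.17
position: [0.4769, 0.1719, 0.0954]
ee_rot: [0.737, 0.676, 0.001, -0.001]
ft_force: [0.5, 4.7, -1.8]
width: 0.257
```

Request:
carry_out(motion="-0.015 0 0 0; -0.03 0 0 0; -0.045 0 0 0; -0.06 0 0 0; -0.06 0 0 0")

```text
time_s: 15.58
position: [0.4734, 0.1338, 0.095]
ee_rot: [0.737, 0.676, -0.001, 0.0]
ft_force: [-0.1, -0.1, -0.7]
width: 0.257
```

Request:
carry_out(motion="0 0 0 0; 0 0 0 0; 0 0 0 0")

```text
time_s: 15.83
position: [0.474, 0.1362, 0.0951]
ee_rot: [0.736, 0.677, 0.0, 0.0]
ft_force: [-0.2, 1.1, -1.5]
width: 0.256
```

Request:
carry_out(motion="0.05 0 0 0; 0.1 0 0 0; 0.15 0 0 0; 0.175 0 0 0; 0.175 0 0 0")

```text
time_s: 16.25
position: [0.4833, 0.2442, 0.095]
ee_rot: [0.735, 0.678, 0.001, -0.0]
ft_force: [-0.2, -0.5, -1.3]
width: 0.262
```

Request:
carry_out(motion="0 0 0 0; 0 -0.03 0 0; 0 -0.067 0 0; 0 -0.067 0 0; 0 -0.067 0 0")

```text
time_s: 16.67
position: [0.4413, 0.2429, 0.095]
ee_rot: [0.736, 0.677, -0.001, 0.0]
ft_force: [0.8, -0.1, -0.7]
width: 0.257
```

Request:
carry_out(motion="0 0 0 0; 0 0 0 0; 0 0 0 0; 0 0 0 0")

```text
time_s: 17.0
position: [0.4434, 0.2438, 0.0951]
ee_rot: [0.736, 0.676, 0.0, 0.0]
ft_force: [0.6, -0.2, -0.5]
width: 0.254
```

```bash
python3 chk.py
```

```text
[0.44338173 0.2437778  0.09506671] 0.25410051561554475 [-78.03353403 207.57102801] 85.14048444552205 [ 0.59624808 -0.16879601 -0.47078445]
top (301, 254, 14, 6) rack@.113 [-80.  14.] rack@.012 [-72.  19.]
top (347, 252, 16, 10) rack@.113 [-53. -93.] rack@.012 [-42. -99.]
top (351, 237, 16, 11) rack@.113 [-18. -95.] rack@.012 [  -3. -101.]
top (355, 222, 15, 12) rack@.113 [ 18. -95.] rack@.012 [  36. -101.]
top (356, 205, 16, 10) rack@.113 [ 61. -89.] rack@.012 [ 84. -95.]
scene (289, 237, 13, 8) rack@.113 [ 133. -122.] rack@.012 [ 73. -93.]
scene (277, 226, 16, 10) rack@.113 [  95. -128.] rack@.012 [ 31. -99.]
scene (270, 216, 15, 9) rack@.113 [  59. -128.] rack@.012 [  -8. -100.]
scene (263, 205, 16, 10) rack@.113 [  24. -127.] rack@.012 [-46. -98.]
scene (291, 157, 13, 6) rack@.113 [-81.  12.] rack@.012 [-162.   55.]
```

Request:
carry_out(motion="-0.02 0 0 0; -0.04 0 0 0; -0.06 0 0 0; -0.08 0 0 0; -0.1 0 0 0")

```text
time_s: 17.52
position: [0.4377, 0.1841, 0.0954]
ee_rot: [0.737, 0.676, 0.001, -0.001]
ft_force: [1.1, 4.9, -0.9]
width: 0.259
```

Request:
carry_out(motion="-0.015 0 0 0; -0.03 0 0 0; -0.045 0 0 0; -0.06 0 0 0; -0.074 0 0 0")

```text
time_s: 17.93
position: [0.4334, 0.1382, 0.095]
ee_rot: [0.736, 0.677, -0.001, 0.0]
ft_force: [-0.2, -0.2, -1.2]
width: 0.256
```

Request:
carry_out(motion="0 0 0 0; 0 0 0 0; 0 0 0 0")

```text
time_s: 18.18
position: [0.434, 0.1398, 0.0951]
ee_rot: [0.736, 0.677, 0.0, 0.0]
ft_force: [-0.5, -0.4, -0.8]
width: 0.258
```

Request:
carry_out(motion="0.05 0 0 0; 0.1 0 0 0; 0.15 0 0 0; 0.2 0 0 0; 0.23 0 0 0")

```text
time_s: 18.6
position: [0.4459, 0.2808, 0.0951]
ee_rot: [0.736, 0.677, 0.001, -0.0]
ft_force: [-0.3, 0.9, -0.5]
width: 0.256
```

Request:
carry_out(motion="0 0 0 0; 0 0 -0.03 0; 0 0 -0.06 0; 0 0 -0.06 0; 0 0 -0.06 0")

```text
time_s: 19.02
position: [0.4459, 0.2774, 0.1316]
ee_rot: [0.736, 0.677, 0.001, 0.0]
ft_force: [-0.5, -0.4, -0.6]
width: 0.258
```

```bash
python3 chk.py; python3 -c "
from h import *
plan([(.5104,.3349,.13,188)],.035,6.8)"
```

```text
[0.44589341 0.27737946 0.1315587 ] 0.2577778834051655 [-78.40119159 241.26442541] 85.1922096107264 [-0.4613729  -0.42169893 -0.6383489 ]
top (344, 265, 16, 10) rack@.113 [-85. -93.] rack@.012 [-77. -99.]
top (347, 251, 16, 11) rack@.113 [-52. -93.] rack@.012 [ -42. -100.]
top (351, 237, 16, 11) rack@.113 [-18. -95.] rack@.012 [  -3. -101.]
top (355, 222, 15, 12) rack@.113 [ 18. -95.] rack@.012 [  36. -102.]
top (356, 205, 16, 10) rack@.113 [ 61. -88.] rack@.012 [ 84. -94.]
scene (289, 237, 13, 8) rack@.113 [ 133. -122.] rack@.012 [ 73. -93.]
scene (277, 226, 16, 10) rack@.113 [  95. -128.] rack@.012 [ 31. -99.]
scene (270, 216, 15, 9) rack@.113 [  60. -128.] rack@.012 [ -7. -99.]
scene (263, 205, 16, 10) rack@.113 [  24. -126.] rack@.012 [-46. -98.]
scene (257, 196, 15, 11) rack@.113 [  -8. -127.] rack@.012 [-82. -98.]
now [0.4448 0.2768 0.1302] 85.17
0.007 0.006 0 -0.071; 0.013 0.013 0 -0.143; 0.020 0.019 0 -0.214; 0.026 0.025 0 -0.286; 0.033 0.032 0 -0.357
0.002 0.009 0 -0.071; 0.004 0.018 0 -0.143; 0.007 0.027 0 -0.214; 0.009 0.035 0 -0.286; 0.011 0.044 0 -0.357
-0.003 0.009 0 -0.071; -0.006 0.017 0 -0.143; -0.008 0.026 0 -0.214; -0.011 0.035 0 -0.286; -0.014 0.043 0 -0.357
-0.007 0.006 0 -0.071
-- at [0.5104 0.3349 0.13  ] 188.0
```

All five sticks lie in the tin. I carry the rod back to the mat.

Request:
carry_out(motion="0.007 0.006 0 -0.071; 0.013 0.013 0 -0.143; 0.02 0.019 0 -0.214; 0.026 0.025 0 -0.286; 0.033 0.032 0 -0.357")

```text
time_s: 19.53
position: [0.4655, 0.2949, 0.1296]
ee_rot: [0.518, 0.855, -0.001, -0.001]
ft_force: [0.3, 0.1, -1.0]
width: 0.259
```

Request:
carry_out(motion="0.002 0.009 0 -0.071; 0.004 0.018 0 -0.143; 0.007 0.027 0 -0.214; 0.009 0.035 0 -0.286; 0.011 0.044 0 -0.357")

```text
time_s: 19.95
position: [0.486, 0.3129, 0.1295]
ee_rot: [0.261, 0.965, -0.001, -0.001]
ft_force: [-0.2, -0.5, -1.2]
width: 0.257
```

Request:
carry_out(motion="-0.003 0.009 0 -0.071; -0.006 0.017 0 -0.143; -0.008 0.026 0 -0.214; -0.011 0.035 0 -0.286; -0.014 0.043 0 -0.357")

```text
time_s: 20.37
position: [0.5065, 0.331, 0.1295]
ee_rot: [-0.016, 1.0, -0.001, -0.001]
ft_force: [0.6, 0.5, -1.0]
width: 0.259
```

Request:
carry_out(motion="-0.007 0.006 0 -0.071; -0.007 0.006 0.03 -0.071; -0.007 0.006 0.06 -0.071; -0.007 0.006 0.1 -0.071; -0.007 0.006 0.13 -0.071")

```text
time_s: 20.78
position: [0.5098, 0.3341, 0.0503]
ee_rot: [-0.069, 0.998, -0.001, -0.002]
ft_force: [0.0, -0.1, -1.0]
width: 0.253
```

Request:
carry_out(motion="0 0 0 0; 0 0 0 0; 0 0 0 0")

```text
time_s: 21.03
position: [0.5116, 0.3352, 0.0533]
ee_rot: [-0.069, 0.998, 0.0, 0.0]
ft_force: [-0.1, 0.0, -0.8]
width: 0.257
```

```bash
python3 - <<'E'
from h import *
o=get_obs();print(o["position"],o["width"],o["ft_force"])
print(delta((.5104,.3349,.007),np.radians(188)))
E
```

```text
[0.51156805 0.33522006 0.0532922 ] 0.2566955991658233 [-0.063565    0.00945888 -0.75468676]
[ 0.002  -0.0003  0.0772 -0.0007]
```

Request:
carry_out(motion="0.001 0 0.03 0; 0.001 0 0.055 0; 0.001 0 0.066 0; 0.001 0 0.072 0; 0.001 0 0.076 0")

```text
time_s: 21.45
position: [0.5111, 0.3354, 0.008]
ee_rot: [-0.069, 0.998, 0.0, 0.001]
ft_force: [-0.3, 0.5, -0.8]
width: 0.255
```

Request:
carry_out(motion="0 0 0 0; 0 0 0 0; 0 0 0 0")

```text
time_s: 21.7
position: [0.5112, 0.3354, 0.0083]
ee_rot: [-0.069, 0.998, 0.0, 0.001]
ft_force: [0.0, -0.9, -0.5]
width: 0.258
```

```bash
python3 - <<'E'
from h import *
o=get_obs();print(o["position"],o["width"],o["ft_force"])
E
```

```text
[0.51117534 0.33543559 0.00827424] 0.25783432143563245 [ 0.01483561 -0.94311476 -0.46646004]
```

Request:
carry_out(motion="0 0 0.002 0; 0 0 0.003 0; 0 0 0.003 0")

```text
time_s: 21.95
position: [0.5111, 0.3354, 0.0066]
ee_rot: [-0.069, 0.998, 0.0, 0.001]
ft_force: [-0.3, -1.1, 5.3]
width: 0.257
```

Request:
carry_out(motion="0 0 0 0; 0 0 0 0; 0 0 0 0; 0 0 0 0; 0 0 0 0", fingers=0)

```text
time_s: 22.37
position: [0.5105, 0.3351, 0.0054]
ee_rot: [-0.069, 0.998, -0.0, -0.0]
ft_force: [0.8, 0.0, -0.9]
width: 0.939
```

Request:
carry_out(motion="0 0 -0.03 0; 0 0 -0.08 0; 0 0 -0.14 0; 0 0 -0.2 0; 0 0 -0.26 0")

```text
time_s: 22.78
position: [0.5101, 0.3349, 0.1629]
ee_rot: [-0.069, 0.998, -0.0, -0.0]
ft_force: [0.5, 0.4, -0.2]
width: 1.0
```

Request:
carry_out(motion="0 0 -0.06 0; 0 0 -0.12 0; 0 0 -0.12 0")

```text
time_s: 23.03
position: [0.5142, 0.337, 0.2421]
ee_rot: [-0.069, 0.998, 0.003, 0.007]
ft_force: [2.0, 0.8, -0.2]
width: 0.997
```

```bash
cat > look.py <<'E'
from h import *
import sys
o=get_obs();print(o["position"],np.degrees(tcp()[2]))
ct=camera("top");cs=camera("scene")
for n,c in(("top",ct),("scene",cs)):
    for q in blobs(c,(100,130,40),(125,255,255),60)[:8]:
        r=rectw(c,q,.015)
        if abs(r[0]-520)<150 and abs(r[1]-330)<150: print(n,"rod handle",r)
    for q in blobs(c,(60,80,20),(90,255,255),1000,3):
        r=rectw(c,q,.016)
        if 300<r[0]<650 and -450<r[1]<0: print(n,"lid/tin@.016",r,"@.052",rectw(c,q,.052))
# pale wood grip, masked inside lid contour's convex hull
    g=[q for q in blobs(c,(60,80,20),(90,255,255),1000,3) if -400<rectw(c,q,.016)[1]<-180]
    if g:
        m=np.zeros(c["pixels"].shape[:2],np.uint8); cv2.fillPoly(m,[cv2.convexHull(g[0])],255); m=cv2.erode(m,np.ones((5,5)))
        h=cv2.cvtColor(c["pixels"],cv2.COLOR_BGR2HSV); m&=cv2.inRange(h,(5,40,60),(30,255,255))
        for q in cv2.findContours(m,cv2.RETR_EXTERNAL,cv2.CHAIN_APPROX_NONE)[0]:
            if cv2.contourArea(q)>20: print(n,"grip@.044",rectw(c,q,.044),"@.03",rectw(c,q,.03))
E
python3 look.py; python3 -c "
from h import *
A=camera('scene')['pixels'][60:320,120:460];cv2.imwrite('pics/rodback.png',cv2.resize(A,None,fx=2.3,fy=2.3,interpolation=2))"
```

```text
[0.5141838  0.33703452 0.24210475] -172.04430211936267
top rod handle [488.2 333.2  86.1  24.7   7.9]
top lid/tin@.016 [497.3 -75.7 207.6  74.4  -4.9] @.052 [492.1 -72.7 200.4  71.8  -4.9]
top lid/tin@.016 [ 487.3 -291.   199.9   71.    20.6] @.052 [ 482.5 -280.6  193.    68.6   20.6]
top grip@.044 [ 486.1 -287.1   48.9   21.9  -69.7] @.03 [ 488.  -291.2   49.6   22.2  -69.7]
scene rod handle [487.5 332.   91.8  34.1   8.1]
scene lid/tin@.016 [485.9 -69.1 234.4  86.6  -5.1] @.052 [509.  -81.3 226.7  83.8  -5.1]
scene lid/tin@.016 [ 488.9 -291.9  201.8   73.    20.4] @.052 [ 511.8 -296.8  195.2   70.6   20.4]
scene grip@.044 [ 495.2 -296.3   51.8   28.9  -67.8] @.03 [ 486.1 -294.4   52.5   29.3  -67.8]
```

View pics/rodback.png

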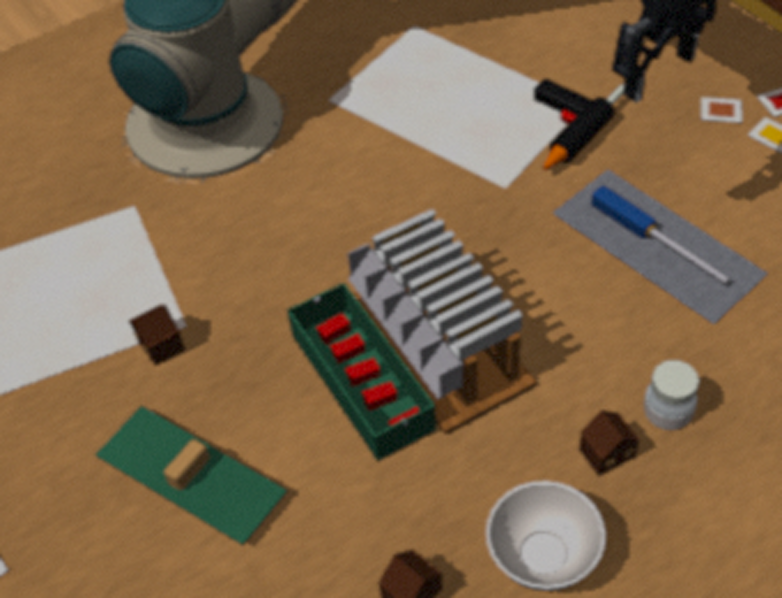

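The rod is flat on the mat and all the sticks are in the tin. I need the tin's rim precisely, so I crop closely in both views.

```bash
python3 - <<'E'
from h import *
A=camera("top")["pixels"][190:292,330:395];B=camera("scene")["pixels"][178:262,238:316]
a=cv2.resize(A,None,fx=5.8,fy=5.8,interpolation=cv2.INTER_CUBIC);b=cv2.resize(B,None,fx=5.4,fy=5.4,interpolation=cv2.INTER_CUBIC)
w=np.zeros((595,800,3),np.uint8); w[:a.shape[0],:a.shape[1]]=a[:595]; w[:b.shape[0],378:378+b.shape[1]]=b[:,:422]
cv2.imwrite("pics/tin.png",np.clip(w*1.6,0,255).astype(np.uint8)); print(a.shape,b.shape)
E
```

```text
(592, 377, 3) (454, 421, 3)
```

View pics/tin.png

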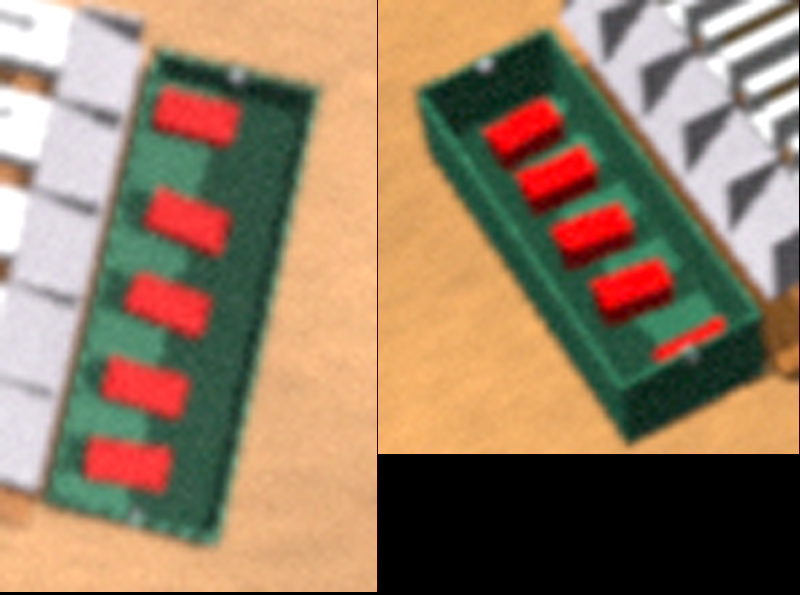

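```bash
python3 - <<'E'
from h import *
ct=camera("top");cs=camera("scene")
T=np.array([(155,48),(320,88),(217,545),(45,498)]);T=(T+.5)/5.8-.5+[330,190]
S=np.array([(550,30),(417,90),(625,385),(762,312)])-[378,0];S=(S+.5)/5.4-.5+[238,178]
# top: +x-rack/+y first; match: top TL=(+x,+y) TR=(+x,-y) BR=(-x,-y) BL=(-x,+y); scene: right=(+x,+y), front=(+x,-y), left=(-x,-y), back=(-x,+y)
S=S[[3,2,1,0]]
for n,c,U in(("top",ct,T),("scene",cs,S)):
    W=np.array([onz(c,u,.052)[:2] for u in U])*1000; print(n,W.round(1).tolist(),"mean",W.mean(0),"sides",np.linalg.norm(W-np.roll(W,-1,0),axis=1).round(1),
      "yaw",np.degrees(np.arctan2(*(W[0]-W[3]+W[1]-W[2])[::-1])))
for a,b in zip(T,S): P,e=tri(ct,a,cs,b); print(P,e)
E
```

```text
top [[598.3, -45.6], [591.9, -120.2], [387.7, -102.2], [395.6, -27.1]] mean [493.38350778 -73.76791616] sides [ 74.9 205.   75.5 203.6] yaw -5.116363225112378
scene [[599.6, -46.2], [593.4, -118.6], [391.0, -102.2], [399.3, -29.5]] mean [495.85288979 -74.1035348 ] sides [ 72.7 203.   73.2 201. ] yaw -4.693515101180216
[ 0.59871652 -0.04561392  0.05039695] 0.0001230590080117136
[ 0.59259478 -0.11932687  0.05139804] 0.0021020169560057897
[ 0.38824628 -0.10185474  0.04882752] 0.0015639231797888432
[ 0.39572144 -0.02743715  0.04708375] 0.00029465287416997307
```

```bash
python3 - <<'E'
from h import *
plan([(.4882,-.2915,.23,110.5)],.041)
plan([(.4882,-.2915,.07,110.5)],.041) if 0 else None
E
```

```text
now [0.5097 0.3347 0.2316] -172.05
0.011 -0.064 0 0.054; 0.022 -0.129 0 0.108; 0.034 -0.193 0.001 0.161; 0.045 -0.257 0.001 0.215; 0.056 -0.321 0.001 0.269
-0.016 -0.063 0 0.054; -0.032 -0.126 0 0.108; -0.048 -0.190 0.001 0.161; -0.064 -0.253 0.001 0.215; -0.081 -0.316 0.001 0.269
-0.041 -0.051 0 0.054; -0.081 -0.102 0 0.108; -0.122 -0.153 0.001 0.161; -0.162 -0.204 0.001 0.215; -0.203 -0.255 0.001 0.269
-0.058 -0.030 0 0.054
-- at [ 0.4882 -0.2915  0.23  ] -249.5
```

Request:
carry_out(motion="0.011 -0.064 0 0.054; 0.022 -0.129 0 0.108; 0.034 -0.193 0 0.161; 0.045 -0.257 0 0.215; 0.056 -0.321 0 0.269")

```text
time_s: 23.8
position: [0.503, 0.1382, 0.2324]
ee_rot: [0.143, 0.99, -0.0, -0.001]
ft_force: [0.8, 0.0, -0.1]
width: 1.003
```

Request:
carry_out(motion="-0.016 -0.063 0 0.054; -0.032 -0.126 0 0.108; -0.048 -0.19 0 0.161; -0.064 -0.253 0 0.215; -0.081 -0.316 0 0.269")

```text
time_s: 24.22
position: [0.4965, -0.0575, 0.2326]
ee_rot: [0.348, 0.938, -0.0, -0.001]
ft_force: [0.7, 0.2, -0.3]
width: 1.0
```

Request:
carry_out(motion="-0.041 -0.051 0 0.054; -0.081 -0.102 0 0.108; -0.122 -0.153 0 0.161; -0.162 -0.204 0 0.215; -0.203 -0.255 0 0.269")

```text
time_s: 24.63
position: [0.49, -0.2529, 0.2325]
ee_rot: [0.537, 0.844, 0.0, -0.001]
ft_force: [0.6, -0.2, 0.5]
width: 1.002
```

Request:
carry_out(motion="-0.058 -0.03 0 0.054; -0.058 -0.03 0.05 0.054; -0.058 -0.03 0.1 0.054; -0.058 -0.03 0.15 0.054; -0.058 -0.03 0.2 0.054")

```text
time_s: 25.05
position: [0.4887, -0.2905, 0.1113]
ee_rot: [0.571, 0.821, 0.0, -0.001]
ft_force: [0.2, 0.0, 0.3]
width: 1.003
```

Request:
carry_out(motion="0 0 0 0; 0 0 0 0; 0 0 0 0; 0 0 0 0; 0 0 0 0")

```text
time_s: 25.47
position: [0.4907, -0.2912, 0.1157]
ee_rot: [0.57, 0.822, -0.0, 0.002]
ft_force: [0.5, 0.0, 0.6]
width: 1.001
```

```bash
python3 look.py; python3 - <<'E'
from h import *
print(delta((.4882,-.2915,.021),np.radians(110.5)))
E
```

```text
[ 0.49074342 -0.2912495   0.11572555] 110.48210624487567
top rod handle [488.2 333.1  86.1  24.5   8. ]
top lid/tin@.016 [497.2 -75.9 207.4  74.8  -5. ] @.052 [492.  -72.9 200.2  72.2  -5. ]
top lid/tin@.016 [ 505.6 -284.3  161.    70.9   20.2] @.052 [ 500.1 -274.1  155.4   68.5   20.2]
top grip@.044 [ 485.8 -287.1   48.9   21.4  -69.7] @.03 [ 487.8 -291.3   49.6   21.7  -69.7]
scene rod handle [487.5 332.   91.8  34.1   8.1]
scene lid/tin@.016 [486.1 -69.1 233.9  86.7  -5.3] @.052 [509.2 -81.3 226.3  83.9  -5.3]
scene lid/tin@.016 [ 488.9 -291.9  201.8   73.    20.4] @.052 [ 511.8 -296.8  195.2   70.6   20.4]
scene grip@.044 [ 495.5 -296.3   51.9   30.4  -66.1] @.03 [ 486.4 -294.4   52.6   30.8  -66.1]
[ 0.0008 -0.0039  0.1571 -0.0002]
```

Lid unmoved. I descend and grasp.

Request:
carry_out(motion="0.001 -0.003 0.04 0; 0.001 -0.003 0.08 0; 0.001 -0.003 0.12 0; 0.001 -0.003 0.145 0; 0.001 -0.003 0.152 0")

```text
time_s: 25.98
position: [0.4864, -0.2896, 0.0207]
ee_rot: [0.57, 0.821, 0.0, -0.002]
ft_force: [-0.5, -0.1, 0.2]
width: 0.996
```

Request:
carry_out(motion="0 0 0 0; 0 0 0 0; 0 0 0 0; 0 0 0 0; 0 0 0 0")

```text
time_s: 26.4
position: [0.4883, -0.2911, 0.0237]
ee_rot: [0.57, 0.821, -0.0, 0.001]
ft_force: [0.2, 0.3, -1.2]
width: 0.996
```

Request:
carry_out(motion="0 0 0 0; 0 0 0 0; 0 0 0 0; 0 0 0 0; 0 0 0 0", fingers=1, squeeze=100)

```text
time_s: 26.82
position: [0.4876, -0.2905, 0.0225]
ee_rot: [0.57, 0.821, -0.0, 0.0]
ft_force: [-0.7, 0.6, 0.1]
width: 0.3
```

Request:
carry_out(motion="0 0 0 0; 0 0 0 0; 0 0 0 0; 0 0 0 0")

```text
time_s: 27.15
position: [0.4877, -0.2906, 0.0228]
ee_rot: [0.57, 0.822, -0.0, 0.0]
ft_force: [-1.4, 0.6, 4.3]
width: 0.211
```

```bash
python3 - <<'E'
from h import *
o=get_obs();print(o["width"])
plan([(.4877,-.2906,.133,110.4),(.4942,-.080,.133,84.95)],.03,6)
E
```

```text
0.21066624918905996
now [ 0.4877 -0.2906  0.0228] 110.47
0 0 -0.046 0; 0 0 -0.092 0; 0 0 -0.138 0.001; 0 0 -0.184 0.001
-- at [ 0.4877 -0.2906  0.133 ] 110.4
0.041 0.017 0 0.035; 0.081 0.033 0 0.071; 0.122 0.050 0 0.106; 0.163 0.066 0 0.141; 0.203 0.083 0 0.177
0.044 0.005 0 0.035; 0.087 0.010 0 0.071; 0.131 0.014 0 0.106
-- at [ 0.4942 -0.08    0.133 ] 85.0
```

Request:
carry_out(motion="0 0 -0.03 0; 0 0 -0.07 0; 0 0 -0.11 0; 0 0 -0.15 0; 0 0 -0.184 0")

```text
time_s: 27.57
position: [0.4876, -0.2905, 0.1337]
ee_rot: [0.57, 0.821, 0.0, 0.0]
ft_force: [0.9, -0.2, -1.3]
width: 0.212
```

Request:
carry_out(motion="0.041 0.017 0 0.035; 0.081 0.033 0 0.071; 0.122 0.05 0 0.106; 0.163 0.066 0 0.141; 0.203 0.083 0 0.177")

```text
time_s: 27.98
position: [0.4911, -0.1576, 0.1322]
ee_rot: [0.68, 0.733, -0.0, -0.001]
ft_force: [0.9, 0.2, -2.5]
width: 0.212
```

Request:
carry_out(motion="0.044 0.005 0 0.035; 0.087 0.01 0 0.071; 0.131 0.014 0 0.106; 0.131 0.014 0 0.106; 0.131 0.014 0 0.106")

```text
time_s: 28.4
position: [0.4934, -0.0787, 0.1324]
ee_rot: [0.736, 0.677, -0.0, -0.0]
ft_force: [-0.4, 0.2, -1.3]
width: 0.21
```

Request:
carry_out(motion="0 0 0 0; 0 0 0 0; 0 0 0 0; 0 0 0 0; 0 0 0 0")

```text
time_s: 28.82
position: [0.4939, -0.0807, 0.1328]
ee_rot: [0.738, 0.675, -0.0, 0.0]
ft_force: [0.9, -0.2, -1.3]
width: 0.21
```

```bash
python3 - <<'E'
from h import *
o=get_obs();print(o["position"],o["width"],np.degrees(tcp()[2]),o["ft_force"])
z=o["position"][2]-.0228+.016; print("plate z",z)
for n in("top","scene"):
    c=camera(n)
    for q in blobs(c,(60,80,20),(90,255,255),800,3):
        r=rectw(c,q,z)
        if 350<r[0]<650 and -250<r[1]<0: print(n,r,cv2.boundingRect(q))
A=camera("top")["pixels"][180:292,320:410];B=camera("scene")["pixels"][140:262,220:330]
a=cv2.resize(A,None,fx=4,fy=4,interpolation=2);b=cv2.resize(B,None,fx=3.9,fy=3.9,interpolation=2)
w=np.zeros((480,792,3),np.uint8); w[:a.shape[0],:360]=a; w[:b.shape[0],360:360+b.shape[1]]=b
cv2.imwrite("pics/lidheld.png",np.clip(w*1.5,0,255).astype(np.uint8))
E
```

```text
[ 0.49389581 -0.0807026   0.13282369] 0.21046474618485161 84.93592399893396 [ 0.89615308 -0.1837294  -1.31593022]
plate z 0.12602368976705655
top [448.6 -68.1 120.2  89.6  -5.3] (337, 227, 45, 56)
scene [529.  -95.4 267.3  95.   -5.1] (240, 171, 69, 88)
```

View pics/lidheld.png

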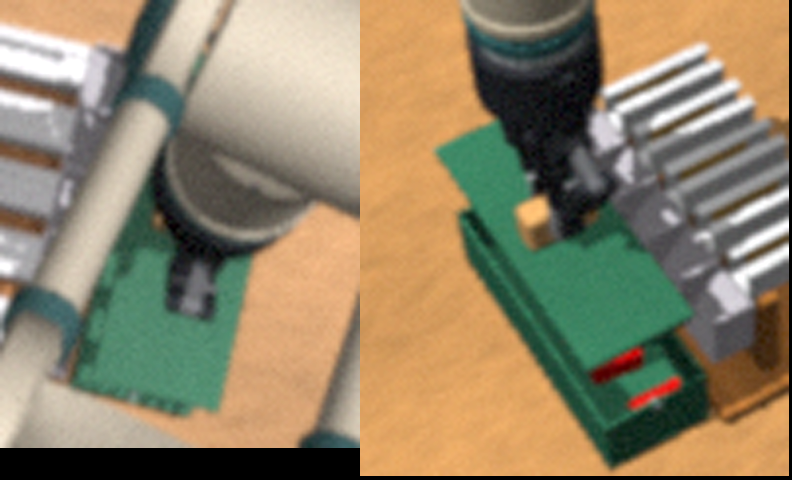

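```bash
python3 - <<'E'
from h import *
ct=camera("top");cs=camera("scene")
f=lambda p:(np.array(p)-[360,0]+.5)/3.9-.5+[220,140]
g=lambda p:(np.array(p)+.5)/4-.5+[320,180]
o=get_obs();zt=.1260
W=[onz(cs,f(p),z)[:2]*1000 for p,z in(((437,150),zt),((592,370),zt),((692,315),zt))]
print("scene",np.round(W,1).tolist(),"centre",(W[0]+W[2])/2,"sides",np.linalg.norm(W[0]-W[1]),np.linalg.norm(W[1]-W[2]),"yaw",np.degrees(np.arctan2(*(W[1]-W[0])[::-1])))
V=[onz(ct,g(p),zt)[:2]*1000 for p in((218,412),(75,382))]; m=(V[0]+V[1])/2; d=(V[1]-V[0])/np.linalg.norm(V[1]-V[0]); n=np.array([d[1],-d[0]])
print("top",np.round(V,1).tolist(),"end mid",m,"centre",m+103*np.array([np.cos(np.radians(-5.0)),np.sin(np.radians(-5.0))]),"yaw",np.degrees(np.arctan2(n[1],n[0])))
print("tcp",o["position"])
# predicted lid corner pixels if centred on tcp
for sx,sy in((-1,-1),(1,-1),(1,1)):
    a=np.radians(-5.06); q=o["position"][:2]+np.array([[np.cos(a),-np.sin(a)],[np.sin(a),np.cos(a)]])@[sx*.103,sy*.038]; print(proj(cs,np.r_[q,zt]),f({(-1,-1):(437,150),(1,-1):(592,370),(1,1):(692,315)}[sx,sy]))
E
```

```text
scene [[393.9, -108.9], [596.6, -126.4], [600.8, -55.8]] centre [497.3267087 -82.3756006] sides 203.5013045793791 70.73273818756259 yaw -4.934709254280934
top [[389.4, -109.7], [393.1, -26.6]] end mid [391.24442184 -68.15811967] centre [493.85247574 -77.13516117] yaw -2.5300384320955986
tcp [ 0.49386338 -0.08010524  0.1329163 ]
[238.14650141 176.65606524] [239.37179487 178.08974359]
[278.04262807 233.6384055 ] [279.11538462 234.5       ]
[306.04240544 219.18653297] [304.75641026 220.3974359 ]
```

```bash
python3 - <<'E'
from h import *
print(delta((.4943,-.0740,.0800),np.radians(85.05)))
E
```

```text
[ 0.0102 -0.0002  0.0882 -0.0007]
```

Request:
carry_out(motion="0.01 0 0.02 0; 0.01 0 0.04 0; 0.01 0 0.06 0; 0.01 0 0.08 0; 0.01 0 0.086 0")

```text
time_s: 29.53
position: [0.4932, -0.0736, 0.0798]
ee_rot: [0.737, 0.676, -0.001, -0.001]
ft_force: [-0.0, 0.3, -2.3]
width: 0.212
```

Request:
carry_out(motion="0 0 0 0; 0 0 0 0; 0 0 0 0; 0 0 0 0; 0 0 0 0")

```text
time_s: 29.95
position: [0.4949, -0.0742, 0.082]
ee_rot: [0.737, 0.676, 0.0, 0.001]
ft_force: [-0.2, -0.5, -1.4]
width: 0.207
```

```bash
python3 - <<'E'
from h import *
o=get_obs();print(o["position"],o["width"],np.degrees(tcp()[2]),o["ft_force"])
A=camera("top")["pixels"][190:292,330:395];B=camera("scene")["pixels"][165:262,235:316]
a=cv2.resize(A,None,fx=5.8,fy=5.8,interpolation=2);b=cv2.resize(B,None,fx=5.2,fy=5.2,interpolation=2)
w=np.zeros((595,800,3),np.uint8); w[:a.shape[0],:a.shape[1]]=a[:595]; w[:b.shape[0],378:378+b.shape[1]]=b[:,:422]
cv2.imwrite("pics/lidlow.png",np.clip(w*1.6,0,255).astype(np.uint8))
E
```

```text
[ 0.49488543 -0.07418629  0.08195818] 0.20714365173773133 84.99585272754337 [-0.22042553 -0.53845183 -1.39366569]
```

View pics/lidlow.png

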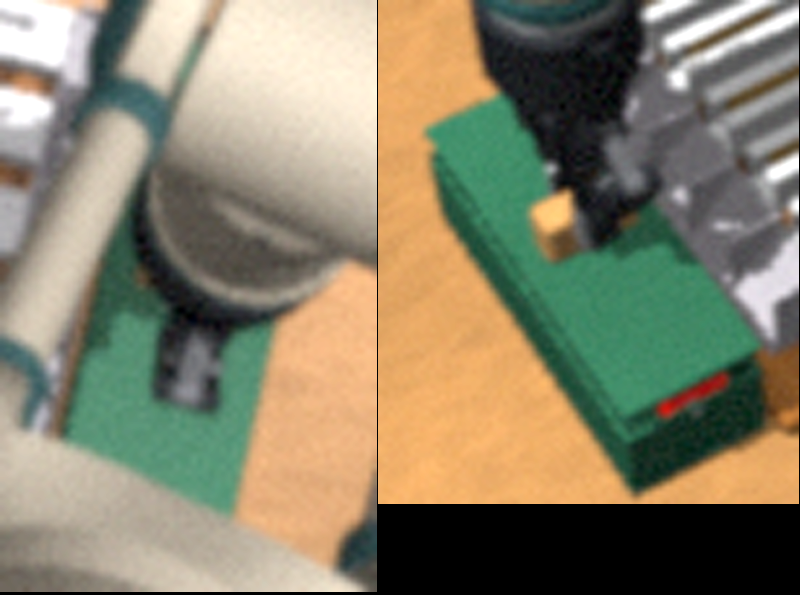

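```bash
python3 - <<'E'
from h import *
cs=camera("scene"); zt=.0752
f=lambda p:(np.array(p)-[378,0]+.5)/5.2-.5+[235,165]
W=[onz(cs,f(p),zt)[:2]*1000 for p in((426,131),(625,418),(760,350))]
T=np.array([[391.0,-102.2],[593.4,-118.6],[599.6,-46.2]])
print(np.round(W,1).tolist(),(W[0]+W[2])/2,np.linalg.norm(W[0]-W[1]),np.linalg.norm(W[2]-W[1])); D=np.array(W)-T; print(D.round(1),D.mean(0))
E
```

```text
[[394.2, -103.7], [595.5, -121.7], [603.4, -50.0]] [498.79568601 -76.85693963] 202.08676065583794 72.12236966914055
[[ 3.2 -1.5]
 [ 2.1 -3.1]
 [ 3.8 -3.8]] [ 3.03954748 -2.80127548]
```

```bash
python3 - <<'E'
from h import *
ct=camera("top"); g=lambda p:(np.array(p)+.5)/5.8-.5+[330,190]
ey=np.array([.0872,.9962])
for p,z in(((238,510),.0752),((280,325),.0752),((217,545),.052),((320,88),.052),((66,437),.0752),((45,498),.052),((155,48),.052)): print(p,(onz(ct,g(p),z)[:2]*1000-[494.2,-74.0])@ey)
E
```

```text
(238, 510) -40.16253380648128
(280, 325) -40.41584919602157
(217, 545) -37.36720345487059
(320, 88) -37.47465303539652
(66, 437) 36.28265202897727
(45, 498) 38.093179045607066
(155, 48) 37.38869264554843
```

Both views put the lid about 2.2 mm off in -y and around 1 mm in +x. I correct that and lower it gently.

Request:
carry_out(motion="0.0035 -0.0015 0 0; 0.0035 -0.0015 0 0; 0.0035 -0.0015 0.004 0; 0.0035 -0.0015 0.008 0; 0.0035 -0.0015 0.008 0")

```text
time_s: 30.57
position: [0.4933, -0.0717, 0.0759]
ee_rot: [0.737, 0.676, -0.0, -0.0]
ft_force: [0.3, 0.1, -2.2]
width: 0.21
```

Request:
carry_out(motion="0 0 0.002 0; 0 0 0.004 0; 0 0 0.006 0; 0 0 0.008 0; 0 0 0.008 0")

```text
time_s: 30.98
position: [0.4934, -0.0718, 0.0714]
ee_rot: [0.737, 0.676, -0.0, -0.0]
ft_force: [0.3, 0.3, -1.1]
width: 0.212
```

```bash
python3 - <<'E'
from h import *
o=get_obs();print(o["position"],o["position"][2]-.0228,o["width"],o["ft_force"],o["ft_torque"])
E
```

```text
[ 0.49339645 -0.07182447  0.07141063] 0.04861063114656368 0.21193668493855614 [ 0.30396172  0.30757517 -1.09221009] [0.00183288 0.01010432 0.00585578]
```

The flange has entered the rim without contact. Now I press.

Request:
carry_out(motion="0 0 0.002 0; 0 0 0.004 0; 0 0 0.006 0; 0 0 0.008 0; 0 0 0.01 0")

```text
time_s: 31.4
position: [0.4935, -0.0719, 0.0655]
ee_rot: [0.737, 0.676, -0.0, -0.0]
ft_force: [-0.5, -0.7, -2.3]
width: 0.212
```

Request:
carry_out(motion="0 0 0.001 0; 0 0 0.002 0; 0 0 0.003 0; 0 0 0.003 0; 0 0 0.003 0")

```text
time_s: 31.82
position: [0.4933, -0.0717, 0.0638]
ee_rot: [0.737, 0.676, -0.0, -0.0]
ft_force: [-1.1, 0.4, 0.6]
width: 0.209
```

Request:
carry_out(motion="0 0 0.001 0; 0 0 0.002 0; 0 0 0.002 0; 0 0 0.002 0")

```text
time_s: 32.15
position: [0.4934, -0.0718, 0.0638]
ee_rot: [0.737, 0.676, -0.0, -0.0]
ft_force: [-5.0, 0.7, 8.9]
width: 0.21
```

TCP stopped at 0.0638, meaning the lid origin is at 41 mm, which is home. I press slightly more to be sure, then release.

Request:
carry_out(motion="0 0 0.002 0; 0 0 0.003 0; 0 0 0.004 0; 0 0 0.004 0")

```text
time_s: 32.48
position: [0.4934, -0.0718, 0.0638]
ee_rot: [0.737, 0.676, 0.0, 0.0]
ft_force: [-9.9, 1.7, 27.9]
width: 0.211
```

Request:
carry_out(motion="0 0 -0.002 0; 0 0 -0.005 0; 0 0 -0.006 0; 0 0 -0.006 0")

```text
time_s: 32.82
position: [0.4935, -0.0718, 0.0638]
ee_rot: [0.737, 0.676, -0.0, -0.0]
ft_force: [-3.0, 0.4, 2.8]
width: 0.208
```

Request:
carry_out(motion="0 0 0 0; 0 0 0 0; 0 0 0 0; 0 0 0 0; 0 0 0 0", fingers=0)

```text
time_s: 33.23
position: [0.4941, -0.072, 0.0639]
ee_rot: [0.737, 0.676, 0.0, 0.0]
ft_force: [-0.9, -0.5, -0.3]
width: 0.902
```

Request:
carry_out(motion="0 0 -0.02 0; 0 0 -0.06 0; 0 0 -0.12 0; 0 0 -0.18 0; 0 0 -0.24 0")

```text
time_s: 33.65
position: [0.4934, -0.0718, 0.2093]
ee_rot: [0.737, 0.676, -0.0, -0.0]
ft_force: [0.6, 0.0, -0.4]
width: 1.002
```

Request:
carry_out(motion="-0.06 0 0 0; -0.12 0 0 0; -0.18 0 0 0; -0.24 0 0 0; -0.3 0 0 0")

```text
time_s: 34.07
position: [0.4778, -0.2527, 0.2082]
ee_rot: [0.737, 0.676, 0.0, 0.0]
ft_force: [-0.0, 1.5, 0.4]
width: 1.0
```

Request:
carry_out(motion="-0.06 0 0 0; -0.12 0 0 0; -0.18 0 0 0; -0.18 0 0 0; -0.18 0 0 0")

```text
time_s: 34.48
position: [0.4682, -0.3606, 0.2073]
ee_rot: [0.738, 0.674, 0.0, -0.0]
ft_force: [0.2, 0.3, -0.6]
width: 0.999
```

```bash
python3 look.py; python3 - <<'E'
from h import *
A=camera("top")["pixels"][140:300,180:420];B=camera("scene")["pixels"][165:262,235:333]
a=cv2.resize(A,(400,267),interpolation=2);b=cv2.resize(B,None,fx=4,fy=4,interpolation=2)
w=np.zeros((390,800,3),np.uint8); w[:267,:400]=a; w[:388,402:402+392]=b
cv2.imwrite("pics/end.png",np.clip(w*1.5,0,255).astype(np.uint8))
E
```

```text
[ 0.46816564 -0.36060902  0.20726338] 84.81242467719579
top rod handle [488.2 333.1  86.   24.7   8.6]
top lid/tin@.016 [498.3 -76.6 209.5  75.6  -5.1] @.052 [493.  -73.6 202.2  72.9  -5.1]
scene rod handle [487.5 332.   91.8  34.1   8.1]
scene lid/tin@.016 [483.8 -67.8 239.6  90.2  -5.1] @.052 [506.9 -80.  231.7  87.3  -5.1]
```

View pics/end.png

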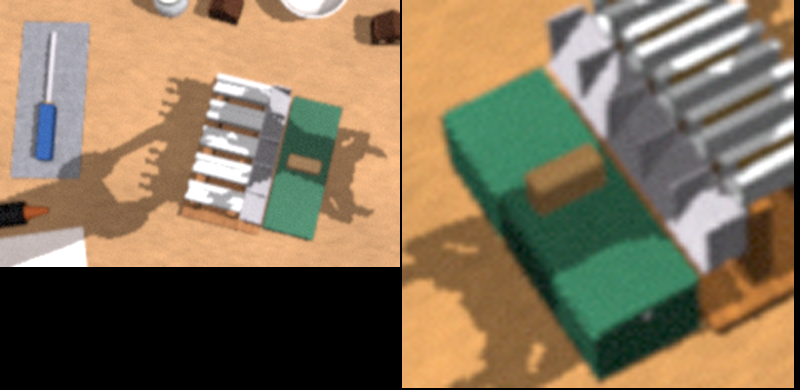

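The lid sits flush and level on the tin at (305,165), with no gap at the rim. The rod is flat on the mat at (48,95) in the left pane. I hand in.

```bash
python3 -c "
from workcell import ticket; print(ticket.hand_in())"
```

```text
the job is handed in; nothing more can be done
None
```

I pushed all five sticks out of their tubes with the rod, laid the rod back on its mat and pressed the lid home. The job was handed in at about 35 s; the hand-in reports no verdict.

What the last checks showed:
- **Sticks:** all five were seen in the tin in both views before the lid went on.
- **Rod:** it lies flat and inside the mat, parallel to it, with the handle at about (0.488, 0.333) m.
- **Lid:** pressing stopped hard at about 28 N with the lid's origin at 41 mm, its home height. It sits flush and level in both views.
- **Robot:** it is clear of everything, and no bystander appeared moved in the last views.

Two things were less certain:
- **Camera disagreement:** just before seating, the scene view put the lid about 2 mm further towards +x than the top view and the robot pose did. I corrected by about 1 mm, and the flange then entered the rim without contact.
- **Snap not recorded:** the snap past the balls fell between force readings, so it is inferred from the height and the flush rim.

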